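# Square up the loose guide rail

## Robot

A 6-joint arm with a two-finger parallel gripper is mounted at the origin on the work surface. World frame = base frame: x ahead of the robot, y to its left, z up, the work surface at z = 0. Lengths are in mm, angles in rad, forces in N, time in s.
With the tool pointing down it reaches from about 350 to 875 mm from the base axis. Payload 4.2 kg.
Tool frame: the origin (TCP) lies on the mounting face of the last link; the fingertips stand 173 mm ahead of it and the grasp point (between the pads) lies 155 mm ahead of it; z points along the fingers, y is the direction in which the jaws open and shut (so a half turn about z gives the same grasp; the last joint's range is limited). The gripper opens to 85 mm and grips with 20 to 120 N. Pads are 22 mm wide; open, the fingers measure 114 mm over their backs; the gripper's body (76 mm by 85 mm) begins 54 mm behind the grasp point. The pads swing forward as they close: fully open they stand 13 mm farther back than shut.
Start: joints at [-0.931, 0.385, 0.008, 0, -1.194, -0.259], TCP at [232.303, -580.203, 404.712] pointing down, gripper open.
Joint ranges: [-3.14, 3.14], [-1.21, 2.06], [-1.07, 1.41], [-3.16, 2.05], [-2.99, -0.16], [-3.1, 3.1]. Speed limits (rad/s): [2.79, 2.79, 3.14, 3.14, 3.14, 3.14].

## Interface

Orientations are given as a unit quaternion [x, y, z, w].
In Python, from bench import arm gives the robot as it stands. The module is installed in compiled form; this text tells all that it offers.
- The arm moves only by the tool play_rows, never from a script. Its argument "moves" is a list of rows, each a list of 3 entries, a list of its own where there are three numbers: the shift along the world's x, y, z in units of 30 cm (1.0 is 30 cm), then the turn about the world's z in units of 30 degrees (1.0 is 30 degrees), then the gripper's target within -1 to 1 (shut at 1, half-way at 0, fully open at -1). In form: [[[x, y, z], turn, jaw], ...]. A call has 1 to 12 rows; each row is the pose to reach, as a shift and turn from the pose measured when the call began; what a row does not reach only later rows make up. A row lasts 1/8 s, in which the tool goes at most 62.5 mm and 10.7 degrees, less where a joint would pass 70% of its speed; a pose out of reach is approached as far as the arm can. A call with a number of a shift or a turn outside -1 to 1 is refused whole. A call with a gripper value outside its range is refused whole. The fingers move at their own pace and stop on an object; the grip force is fixed at half the most. Time passes only in rows, so rows that repeat a pose let the fingers close. It gives the time, the measured TCP pose, the force and the opening at its end, in the units of the state.
- arm.read_state(): the state, without advancing time (a new reading comes with each control period).
- arm.get_image(name): name is "scene" or "top" or "wrist"; returns a dict with "pixels" (480x640x3 uint8, red, green, blue), "vfov" (degrees; the focal length in pixels is half the picture's height over the tangent of half this angle, whatever the lens; pixels are square), "cx", "cy" (the principal point, pixels), "dist" ([k1, k2, p1, p2, k3] as OpenCV has them; the pictures are not rectified), "xyz" and "rotation" of the camera in the world. Camera axes: x right, y up, looking along -z (the intrinsics and any distortion apply to the point x, -y, -z); pixel columns grow to the right and rows downward; lengths in mm; the calibration is good to about 2 mm. A picture is of the moment at which its call begins. There is no depth.
- arm.job_done(): hands the job in, once; it reports no verdict.
Trained networks look in a picture, given as the dict that the camera call returned (one of the last four; its "shot" number tells which), for a name from the list of things; names that differ only in an ending like _2 or _b are one class to them, and where a whole thing is asked for, a point or a joint stands for the part that bears it (a point fixed in the world has none). Each returns a list of dicts, best first, with "conf" (0 to 1); they miss things now and then, are a little off and sometimes report something else, mostly with a low value. They report only what shows in the picture. A call takes as long as a camera call. They do not tell look-alikes from the thing itself.
- arm.look_for(name, picture): "centre" ([x, y, z] in mm, in world coordinates, good to about 4 mm: the middle of the surface that is visible of it).
The state is a dict: "clock": time; "joints": joint angles; "joint_vel": joint speeds; "joint_efforts": joint torques, N m; "position": TCP position; "ee_rot": TCP orientation; "contact_force": force on the tool from outside, world axes, zero at the start; "wrist_torque": the same for the moment, N m; "gripper_width": finger opening in mm.
Only numpy, scipy, OpenCV 4.12 (cv2) and the standard library are available. Lean on these libraries where they do the work, as an engineer would, in place of code of your own. Each camera call takes 0.05 s, during which the arm holds its last target.

## Task

The loose rail of the squaring fixture has swung inwards. First take the eyepiece barrel out of the fixture's corner and stand it upright in the parts tray, then hold the square by its round grip, lay it flat on the fixture plate and press it fully into the corner, so that one leg is flush along the fixed rail and the other leg has pushed the loose rail out to exactly square. Finish like that, still gripping the square and pressing it against both rails, and leave all the other things lying where they are.

Things in the scene. Friction and masses are not known exactly. Their poses are not given: they have to be found in the camera images.
- fixture: squaring fixture: dark steel base plate 230 (x) x 240 (y) x 8 mm fixed to the bench, carrying two low steel rails. Origin: centre of the plate's underside; z up. It does not move. Plate, rails and square are smooth, sliding friction about 0.3 to 0.4
- corner (a point): the fixture's inside corner, on the plate's upper face (8 mm above the bench), where the faces of the two rails meet when the loose rail is square; 75 mm along the fixture's x and 85 mm along its y from its origin. Axes as the fixture's; free space for the square lies towards -x and -y
- fixed_rail: fixed rail, steel bar 24 mm wide, 14 mm high above the plate. Its working face lies at x = 75 mm in the fixture's frame, looks to -x, and runs along y from 24 mm beyond the corner (+y) to 160 mm before it (-y). Frame: origin above the fixture's origin at the plate's upper face, axes as the fixture's
- loose_rail: loose rail, steel bar 170 x 24 mm, 14 mm high, on a stiff pivot at x = 59, y = 97 mm in the fixture's frame (its origin, on the plate's upper face). The bar runs from x = 12 to -158 mm (free end); its working face is at y = -12 mm, looking to -y. Axes as the fixture's when square; at the start turned +0.08 to +0.15 rad (free end inwards). About 0.6 N at the free end moves it; it stays where left
- loose_rail_tip (a point): free end of the loose rail's working face, half-way up the bar
- square: loose L-shaped aluminium square lying flat, 0.3 to 0.5 kg. Legs 22 mm wide, 18 mm high, from the heel (outer corner, at x = 50, y = 48 mm): one runs 110 mm to -y, its outer face (x = 50) goes to the fixed rail; one runs 140 mm to -x, its outer face (y = 48) goes to the loose rail. Origin: under the round grip, on the underside. Seated, its axes are the fixture's
- square_grip (a point): point on the axis of the upright round grip, 42 mm above the square's underside, 22 mm in diameter. The grip stands on a diagonal brace (12 mm high) between the legs, has a collar 32 mm in diameter up to 18 mm height, and is free from 18 to 62 mm height. Axes as the square's
- square_heel (a point): the square's outer corner (heel), at its underside. Axes as the square's
- barrel: loose black eyepiece barrel standing upright on the fixture plate near the corner: 64 mm high, foot 44 mm in diameter up to 14 mm height, body 40 mm in diameter up to 58 mm height, 0.1 to 0.2 kg. Origin: centre of its underside
- barrel_center (a point): centre of the eyepiece barrel, 32 mm above its underside
- tray: grey open parts tray fixed on the bench, 130 (x) x 180 (y) mm outside, 28 mm high, walls and floor 4 to 5 mm. Origin: centre of its underside. A small brass ring 34 mm in diameter lies in it at y = +62 mm; the rest is free
- lens_ring: bystander: small aluminium ring, 38 mm in diameter, 10 mm high, on the fixture plate's corner farthest from the rails' corner
- tray_ring: bystander: small brass ring, 34 mm in diameter, 10 mm high, in the tray
- screwdriver: bystander: screwdriver with black handle, lying on the bench to the left
- wrench: bystander: wrench lying beyond the work area
- oil_bottle: bystander: white oil bottle, 40 mm in diameter, 85 mm high, standing on the bench
- prism_block: bystander: black prism housing about 45 x 32 x 26 mm, beyond the work area
- hammer: bystander: hammer with wooden handle, lying at the left side
Things that resemble listed ones, but are neither listed nor needed, are in the scene too. What is shaped like the barrel but red is not meant. Leave any green look-alike of the square alone.

How it is judged:
By the outcome, as a careful person would: the job done as asked, in the order asked, and still so for the second after the job is handed in, while the arm keeps its last pose, push and grip.
It also fails if it takes over 67 s, if anything falls off the work surface, if the arm or the gripper's body presses on something with over 40 N, if the wrist force passes 120 N, or if a joint passes its speed limit or range.

## Working session

There is one attempt and no reset: what is moved stays moved. The work goes in short steps, Python scripts to look and compute and a tool call to move; the robot and the scene stay as the last step left them, time stands still between calls to the robot, and variables do not carry over. Pictures are saved under pics/ and viewed, and the job is handed in when it is done.

Besides the shell and the picture viewer there is one more tool, called after "Call:" as name([rows], argument=value, ...), one row to a line, values as JSON. play_rows: Moves the arm, as the interface text tells. Shifts and turns lie within -1 to 1; 1 stands for 30 cm of shift or 30 degrees of turn. Its arguments: {"type":"object","properties":{"moves":{"type":"array"}},"required":["moves"]}

```bash
mkdir -p pics; cat > h.py <<'E'
import numpy as np, cv2
from bench import arm
def K(im):
    f=240/np.tan(np.radians(im["vfov"])/2)
    return np.array([[f,0,im["cx"]],[0,f,im["cy"]],[0,0,1]])
def R_(im):
    r=np.array(im["rotation"],float)
    if r.shape==(3,3): return r
    from scipy.spatial.transform import Rotation
    return Rotation.from_quat(r).as_matrix()
def ray(im,uv):
    p=cv2.undistortPoints(np.array([[uv]],float),K(im),np.array(im["dist"],float))[0,0]
    d=R_(im)@np.array([p[0],-p[1],-1.]); return np.array(im["xyz"],float),d/np.linalg.norm(d)
def onz(im,uv,z):
    o,d=ray(im,uv); return o+d*(z-o[2])/d[2]
def proj(im,P):
    P=np.atleast_2d(np.array(P,float)); c=(P-np.array(im["xyz"]))@R_(im); c=c*[1,-1,-1]
    return cv2.projectPoints(c.reshape(-1,1,3),np.zeros(3),np.zeros(3),K(im),np.array(im["dist"],float))[0][:,0]
def save(im,n): cv2.imwrite("pics/"+n,cv2.cvtColor(im["pixels"],cv2.COLOR_RGB2BGR))
def tri(rays):
    A=np.zeros((3,3));b=np.zeros(3)
    for o,d in rays:
        M=np.eye(3)-np.outer(d,d);A+=M;b+=M@o
    return np.linalg.solve(A,b)
E
cat > a.py <<'E'
from h import *
import pickle
print(arm.read_state())
ims={}
for n in ["scene","top"]:
    im=arm.get_image(n); save(im,n+"1.png"); ims[n]=im
    print(n,{k:v for k,v in im.items() if k!="pixels"})
    for t in ["fixture","square","square_grip","square_heel","barrel","barrel_center","tray","loose_rail","loose_rail_tip","corner","fixed_rail"]:
        try: print(t,[(np.round(r["centre"],1).tolist(),round(r["conf"],2),proj(im,r["centre"])[0].round().tolist()) for r in arm.look_for(t,im)][:4])
        except Exception as e: print(t,e)
pickle.dump(ims,open("im1.pkl","wb"))
E
python3 a.py
```

```text
{'clock': 0.0, 'joints': array([-9.31414204e-01,  3.85525474e-01,  6.59614191e-03, -4.85583923e-04,
       -1.19397849e+00, -2.58599835e-01]), 'joint_vel': array([-0.00068276, -0.00049102,  0.00011751,  0.00072999, -0.00078357,
        0.00015481]), 'joint_efforts': array([-3.96159521e-04, -3.92285550e+01,  1.88402617e+01,  4.18608025e+00,
       -4.58996423e-03,  1.29121196e-05]), 'position': array([ 232.22698125, -580.02001913,  403.63030676]), 'ee_rot': array([-1.89154916e-01,  9.81946665e-01,  1.04905909e-03, -2.54957891e-04]), 'contact_force': array([ 0.40962388, -0.08629807, -0.18233957]), 'wrist_torque': array([ 0.02571603,  0.02175839, -0.03949649]), 'gripper_width': 85.40266480541746}
scene {'vfov': 55.897253916018855, 'cx': 317.95068875709404, 'cy': 232.85347449958095, 'dist': array([-0.00019191,  0.        ,  0.        ,  0.        ,  0.        ]), 'xyz': array([1248.25962075, -219.24520713,  736.12829427]), 'rotation': array([0.33182895, 0.24303058, 0.53471568, 0.73817669]), 'shot': 1}
fixture [([558.5, 156.0, 8.0], 0.95, [380.0, 248.0]), ([379.4, -330.2, 46.9], 0.44, [15
[... 1427 characters left out ...]
.0, 222.0])]
square_heel [([482.2, -119.7, 16.9], 0.93, [395.0, 255.0]), ([227.1, -302.8, 20.1], 0.65, [479.0, 364.0])]
barrel [([734.1, 157.1, 59.1], 0.56, [274.0, 148.0]), ([558.0, 183.6, 74.8], 0.53, [263.0, 223.0])]
barrel_center [([728.7, 160.8, 59.5], 0.72, [273.0, 151.0]), ([556.8, 182.1, 71.2], 0.54, [264.0, 224.0]), ([765.2, -11.6, 7.3], 0.16, [345.0, 141.0])]
tray [([557.9, -377.2, 3.6], 0.69, [500.0, 221.0])]
loose_rail [([528.0, 263.7, 21.7], 0.64, [232.0, 240.0]), ([481.1, -116.5, 21.4], 0.47, [394.0, 256.0])]
loose_rail_tip [([528.3, 260.3, 18.4], 0.74, [234.0, 240.0])]
corner [([529.7, 166.4, 5.2], 0.83, [274.0, 239.0])]
fixed_rail [([623.0, 178.4, 18.2], 0.7, [268.0, 199.0])]
```

View pics/scene1.png

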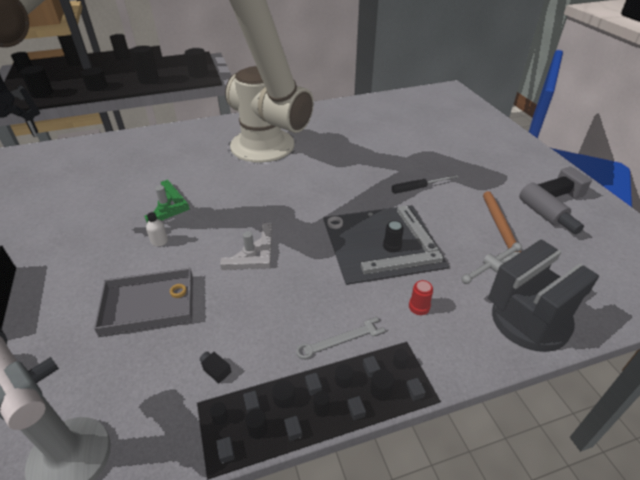

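View pics/top1.png

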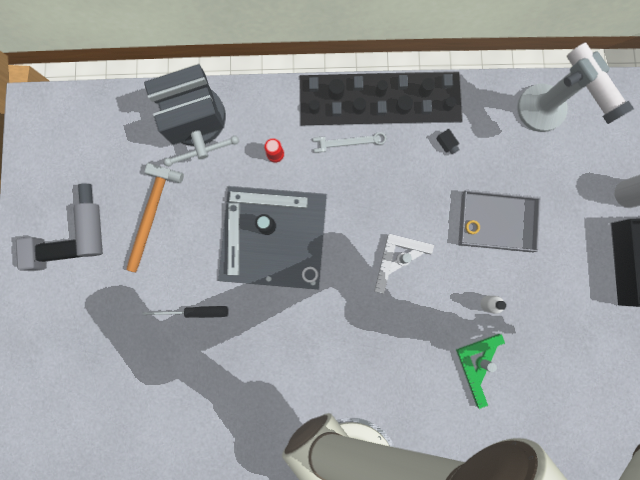

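```bash
python3 - <<'E'
import cv2,numpy as np
a=cv2.imread("pics/top1.png")
c=cv2.resize(a[170:320,190:340],(600,600),interpolation=cv2.INTER_CUBIC);cv2.imwrite("pics/c_fix.png",c)
c=cv2.resize(a[200:310,340:450],(400,400),interpolation=cv2.INTER_CUBIC)
d=cv2.resize(a[310:420,425:535],(400,400),interpolation=cv2.INTER_CUBIC)
cv2.imwrite("pics/c_sq.png",np.hstack([c,d]))
E
```

```text
(no output)
```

View pics/c_fix.png

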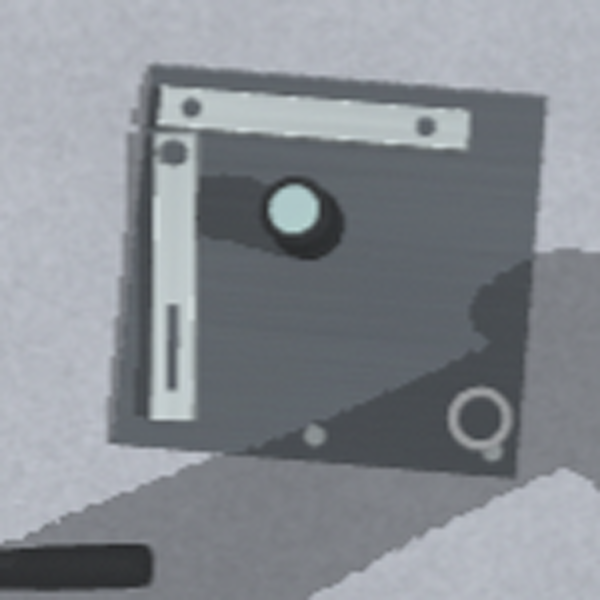

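View pics/c_sq.png

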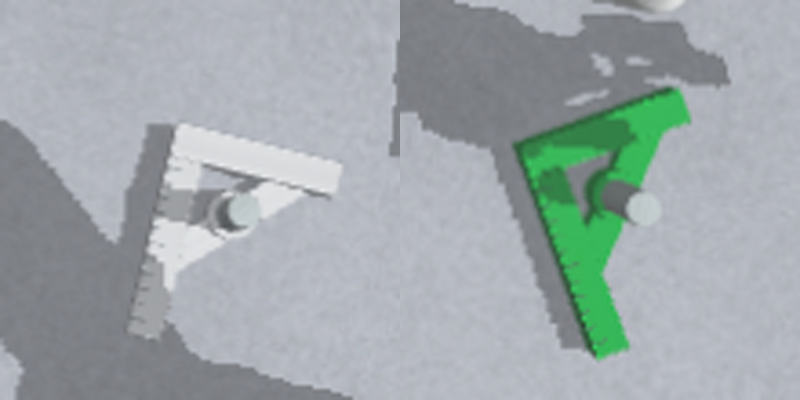

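The top view shows the black barrel at (264,222) inside the fixture corner, which is top-left. The red look-alike at (274,150) stands off the plate and isn't meant. The bare aluminium square is at (400,258) with its heel at about (388,234). The green look-alike at (480,367) is to be left alone. The tray is at (500,221), with its ring at the left end.

```bash
python3 - <<'E'
import cv2,numpy as np,pickle
from h import *
ims=pickle.load(open("im1.pkl","rb"));t=ims["top"];s=ims["scene"]
def c(x,y): return (190+x/4-.375,170+y/4-.375)
P=[onz(t,c(*p),8)[:2] for p in [(150,65),(547,97),(515,478),(110,440)]]
print("plate",np.round(P,1),np.mean(P,0))
for a,b in [(0,1),(1,2),(2,3),(3,0)]:
    d=P[b]-P[a];print(np.linalg.norm(d),np.degrees(np.arctan2(d[1],d[0])))
print("barrel top",onz(t,c(294,209),72))
def q(x,y): return (340+x*110/400-.36,200+y*110/400-.36)
for n,p,z in [("heel",(176,125),18),("short end",(343,163),18),("short end in",(333,197),18),("long end",(130,332),18),("long end in",(158,338),18),("griptop",(243,210),62)]: print(n,onz(t,q(*p),z).round(1))
for p in [(459.7,190.5),(539,197),(537,251),(449,246)]: print("tray",onz(t,p,28).round(1))
a=cv2.cvtColor(s["pixels"],cv2.COLOR_RGB2BGR)
cv2.imwrite("pics/s_fix.png",cv2.resize(a[195:290,320:460],(800,543),interpolation=cv2.INTER_CUBIC))
cv2.imwrite("pics/s_sq.png",cv2.resize(a[200:290,200:300],(660,594),interpolation=cv2.INTER_CUBIC))
E
```

```text
plate [[660.4 277.5]
 [634.5  38.2]
 [407.1  62.9]
 [435.2 302. ]] [534.3156829  170.18337087]
240.6578840564909 -96.17111524468315
228.73826478457752 173.80279876845256
240.72471411644008 83.31413174434437
226.57562425549992 -6.211893325206122
barrel top [560.9274985  182.87546244  72.        ]
heel [ 532.6 -104.7   18. ]
short end [ 505.1 -212.2   18. ]
short end in [ 483.2 -204.6   18. ]
long end [399.7 -70.   18. ]
long end in [395.4 -87.9  18. ]
griptop [ 473.7 -137.5   62. ]
tray [ 630.9 -277.2   28. ]
tray [ 611.  -465.8   28. ]
tray [ 482.8 -451.5   28. ]
tray [ 499.8 -244.7   28. ]
```

View pics/s_fix.png

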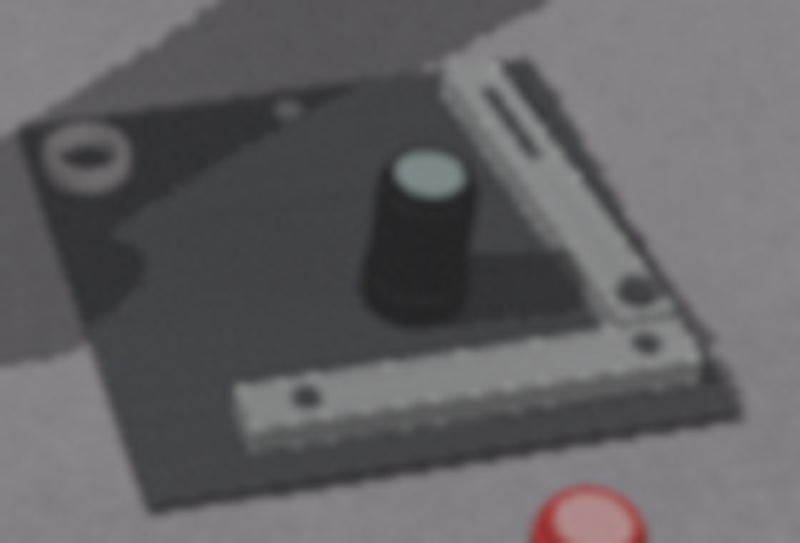

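View pics/s_sq.png

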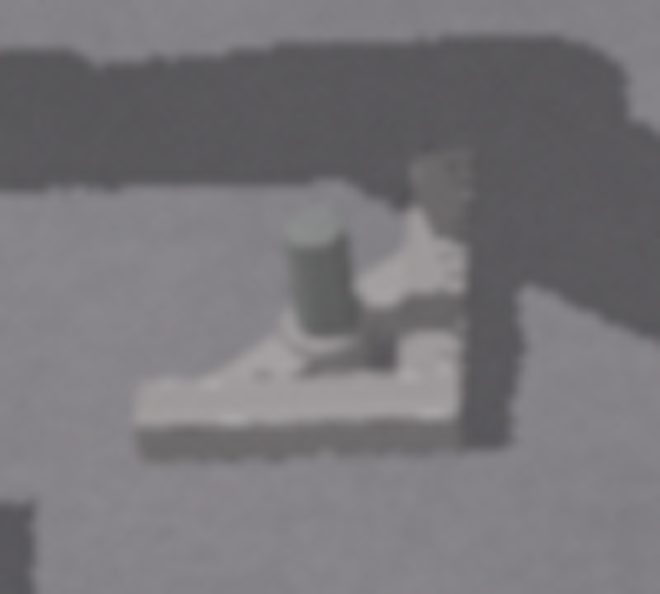

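Fixture yaw is about -6.2° and square yaw about -14.5°. I'm moving over to the barrel while turning the jaws towards 30°.

Call:
play_rows([
  [[0.35, 0.85, 0], -1, -1],
  [[0.35, 0.85, 0], -1, -1],
  [[0.35, 0.85, 0], -1, -1],
  [[0.35, 0.85, 0], -1, -1],
  [[0.35, 0.85, 0], -1, -1],
])

```text
clock: 1.82
position: [337.7, -322.9, 405.2]
ee_rot: [0.07, 0.998, -0.0, 0.0]
contact_force: [0.5, -0.2, -0.1]
gripper_width: 84.9
```

Call:
play_rows([
  [[0.35, 0.85, 0], -1, -1],
  [[0.35, 0.85, 0], -1, -1],
  [[0.35, 0.85, 0], -1, -1],
  [[0.35, 0.85, 0], -1, -1],
  [[0.35, 0.85, 0], -1, -1],
])

```text
clock: 2.45
position: [443.0, -66.1, 405.7]
ee_rot: [0.326, 0.945, 0.0, 0.001]
contact_force: [0.9, -0.3, -1.5]
gripper_width: 85.2
```

```bash
python3 - <<'E'
from h import *
import pickle
im=arm.get_image("wrist");save(im,"w1.png");pickle.dump(im,open("w1.pkl","wb"));print({k:v for k,v in im.items() if k!="pixels"})
E
```

```text
{'vfov': 62.34152336247006, 'cx': 324.4538169886142, 'cy': 236.16729832152507, 'dist': array([-0.05934776,  0.        ,  0.        ,  0.        ,  0.        ]), 'xyz': array([384.15105775, -18.82841728, 374.58432779]), 'rotation': array([-0.1372632 , -0.06789659,  0.43264738,  0.88846222]), 'shot': 3}
```

View pics/w1.png

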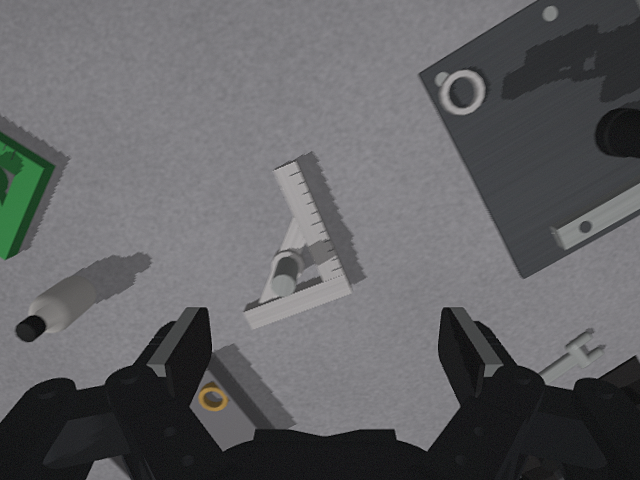

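Call:
play_rows([
  [[0.3, 0.6, -0.1], -0.7, -1],
  [[0.3, 0.6, -0.1], -0.7, -1],
  [[0.3, 0.6, -0.1], -0.7, -1],
  [[0.3, 0.6, -0.1], -0.7, -1],
  [[0.3, 0.6, -0.1], -0.7, -1],
])

```text
clock: 3.12
position: [538.0, 116.6, 374.9]
ee_rot: [0.488, 0.873, 0.001, -0.0]
contact_force: [-0.7, -1.0, 0.2]
gripper_width: 85.4
```

```bash
python3 - <<'E'
from h import *
import pickle
im=arm.get_image("wrist");save(im,"w2.png");pickle.dump(im,open("w2.pkl","wb"));print({k:v for k,v in im.items() if k!="pixels"})
t=arm.get_image("top");save(t,"t2.png");pickle.dump(t,open("t2.pkl","wb"))
E
```

```text
{'vfov': 62.34152336247006, 'cx': 324.4538169886142, 'cy': 236.16729832152507, 'dist': array([-0.05934776,  0.        ,  0.        ,  0.        ,  0.        ]), 'xyz': array([499.37442638, 181.99901103, 344.0555076 ]), 'rotation': array([-0.14506146, -0.04283394,  0.2693983 ,  0.95107675]), 'shot': 4}
```

View pics/w2.png

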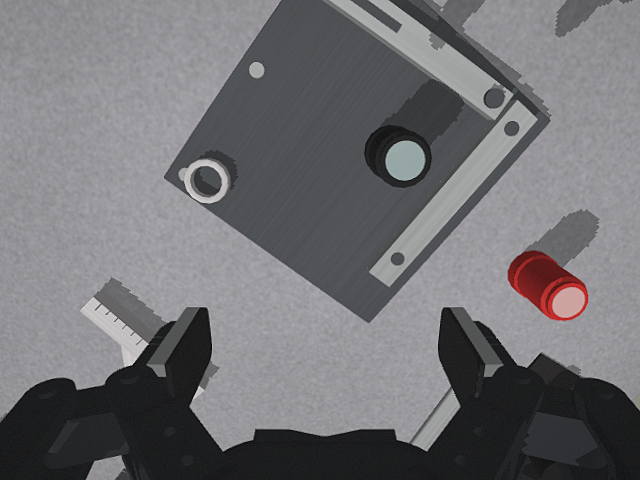

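w1 shows the square at (300,250), with its heel at about (350,290), the tray ring at (213,398) and the green look-alike at the left edge. w2 shows the black barrel, its cap at (405,160), between the rails. The fixed rail runs from (383,277) to (525,100), and the red look-alike is outside at (550,290).

```bash
python3 - <<'E'
import cv2
a=cv2.imread("pics/w1.png");cv2.imwrite("pics/w1c.png",cv2.resize(a[145:340,225:385],(640,780)[:1]+(780,),interpolation=cv2.INTER_CUBIC)[:, :][:780])
a=cv2.imread("pics/w1.png")[145:340,225:385];cv2.imwrite("pics/w1c.png",cv2.resize(a,(480,585),interpolation=cv2.INTER_CUBIC))
a=cv2.imread("pics/w2.png")[80:330,340:560];cv2.imwrite("pics/w2c.png",cv2.resize(a,(528,600),interpolation=cv2.INTER_CUBIC))
E
```

```text
(no output)
```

View pics/w1c.png

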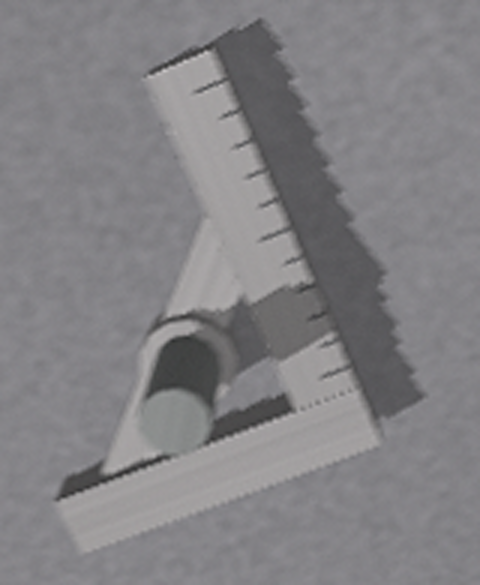

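View pics/w2c.png

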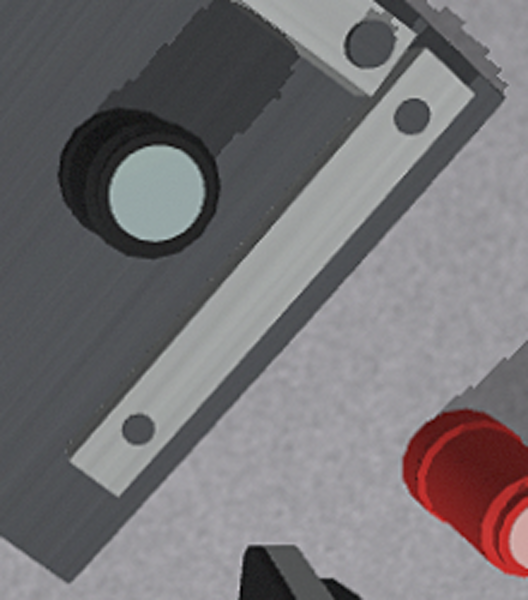

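```bash
python3 - <<'E'
from h import *
import pickle
from scipy.optimize import least_squares
w1=pickle.load(open("w1.pkl","rb"));w2=pickle.load(open("w2.pkl","rb"));ims=pickle.load(open("im1.pkl","rb"));t=ims["top"];s=ims["scene"]
a=lambda x,y:(225+(x+.5)/3-.5,145+(y+.5)/3-.5)
b=lambda x,y:(340+(x+.5)/2.4-.5,80+(y+.5)/2.4-.5)
def fit(cams,mod,x0):
    def res(p):
        c,sn=np.cos(p[2]),np.sin(p[2]);r=[]
        for im,uv,m in cams:
            m=np.array(m,float);P=[p[0]+c*m[0]-sn*m[1],p[1]+sn*m[0]+c*m[1],m[2]]
            r.append(proj(im,P)[0]-uv)
        return np.ravel(r)
    r=least_squares(res,x0);print(np.round(r.x,3),np.degrees(r.x[2]).round(2));print(res(r.x).reshape(-1,2).round(1).tolist());return r.x
sq=fit([(w1,a(381,442),(50,48,18)),(w1,a(83,553),(50,-62,18)),(w1,a(57,500),(28,-62,18)),(w1,a(215,48),(-90,48,18)),(w1,a(148,76),(-90,26,18)),(w1,a(174,420),(0,0,62))],0,[480,-140,-.25])
q=lambda x,y: (340+x*110/400-.36,200+y*110/400-.36)
fit([(t,q(176,125),(50,48,18)),(t,q(343,163),(50,-62,18)),(t,q(333,197),(28,-62,18)),(t,q(130,332),(-90,48,18)),(t,q(158,338),(-90,26,18)),(t,q(243,210),(0,0,62))],0,[480,-140,-.25])
fx=[(w2,b(425,48),(75,109,22)),(w2,b(474,93),(99,109,22)),(w2,b(120,496),(99,-75,22)),(w2,b(70,460),(75,-75,22)),(w2,b(70,582),(115,-120,8)),(w2,b(505,95),(115,120,8)),(w2,(165.5,177),(-115,-120,8))]
fit(fx,0,[534,170,-.1])
c=lambda x,y:(190+x/4-.375,170+y/4-.375)
fit([(t,c(150,65),(115,120,8)),(t,c(547,97),(115,-120,8)),(t,c(515,478),(-115,-120,8)),(t,c(110,440),(-115,120,8))],0,[534,170,-.1])
# barrel triangulation (cap)
R=[ray(w2,b(157,193)),ray(t,c(294,209)),ray(s,(320+430/5.714,195+175/5.714))]
print("barrel cap",tri(R),tri(R[:2]),onz(w2,b(157,193),72),onz(w2,b(137,187),8+58))
R=[ray(w1,a(174,420)),ray(t,q(243,210)),ray(s,(247.9,234))]
print("grip top",tri(R),tri(R[:2]),onz(w1,a(174,420),62))
# loose rail (inner top edge)
print(onz(w2,b(370,95),22),onz(w2,(323,0),22))
E
```

```text
[ 4.75665e+02 -1.34797e+02 -2.76000e-01] -15.84
[[0.9, 0.5], [-0.2, 0.3], [-0.9, 0.2], [-0.1, -0.6], [-0.3, -0.6], [0.6, 0.5]]
[ 4.73401e+02 -1.38154e+02 -2.71000e-01] -15.52
[[0.2, -0.8], [-0.4, 0.1], [0.3, -0.3], [-0.9, 0.1], [0.5, 0.8], [0.3, 0.1]]
[ 5.36649e+02  1.71953e+02 -1.07000e-01] -6.11
[[0.8, -1.3], [1.1, -0.3], [-0.3, 0.3], [-0.2, 0.0], [0.2, 1.7], [1.8, 0.4], [-3.4, 0.5]]
[ 5.34359e+02  1.70172e+02 -1.10000e-01] -6.32
[[0.3, -0.6], [-0.0, -0.4], [-0.3, 0.1], [-0.0, 0.8]]
barrel cap [562.38388364 184.40627352  71.29286459] [562.51869429 184.0930435   69.56272149] [563.20447573 184.92758409  72.        ] [558.68293256 183.33443092  66.        ]
grip top [ 474.49970509 -136.08749984   61.46096153] [ 474.61978235 -136.66399356   60.4124849 ] [ 474.9807796  -134.89253559   62.        ]
[616.61055328 249.5064464   22.        ] [457.45889014 249.98670405  22.        ]
```

The black barrel on the plate at w2 (405,160) is the one meant, confirmed in the crop. The red one is outside the plate. Cap height triangulates to 71 mm and the grip top to 61 mm, both matching the text. I'm grasping the barrel.

Call:
play_rows([
  [[0.081, 0.225, -0.2], 0, -1],
  [[0.081, 0.225, -0.2], 0, -1],
  [[0.081, 0.225, -0.4], 0, -1],
  [[0.081, 0.225, -0.55], 0, -1],
  [[0.081, 0.225, -0.58], 0, -1],
  [[0.081, 0.225, -0.58], 0, -1],
  [[0.081, 0.225, -0.58], 0, 0.5],
  [[0.081, 0.225, -0.58], 0, 1],
  [[0.081, 0.225, -0.58], 0, 1],
  [[0.081, 0.225, -0.58], 0, 1],
  [[0.081, 0.225, -0.58], 0, 1],
])

```text
clock: 4.6
position: [569.3, 169.2, 202.5]
ee_rot: [0.48, 0.877, 0.01, -0.011]
contact_force: [-0.1, -0.0, 5.5]
gripper_width: 37.6
```

```bash
python3 - <<'E'
from h import *
im=arm.get_image("wrist");save(im,"w3.png");s=arm.read_state();print(s["gripper_width"],s["contact_force"])
E
```

```text
37.1651236993772 [-0.51040523  1.20813928  6.06970105]
```

View pics/w3.png

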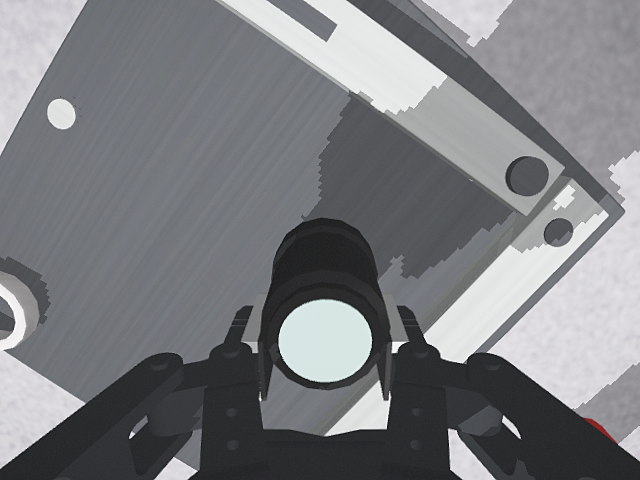

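```bash
python3 - <<'E'
from h import *
im=arm.get_image("wrist");s=arm.read_state()
for k in ["clock","position","ee_rot","joints","joint_vel","contact_force","wrist_torque","gripper_width"]: print(k,s[k])
from scipy.spatial.transform import Rotation as Ro
R=Ro.from_quat(s["ee_rot"]).as_matrix();print(R.round(3));g=s["position"]+R[:,2]*155;print("grasp pt",g)
print("proj grasp",proj(im,g),"cap if at g",proj(im,[g[0],g[1],72]),"cap if at 562,184",proj(im,[562.3,184.2,72]))
print("cap seen at",onz(im,(325,340),72),onz(im,(325,340),80))
E
```

```text
clock 4.7
position [569.26739583 169.28334495 202.55056734]
ee_rot [ 0.48039905  0.87692675  0.01004925 -0.01073495]
joints [ 0.55500666  0.54599642 -0.28651318 -0.04278136 -0.73181189 -3.09640327]
joint_vel [-3.53913253e-04  3.78699594e-04  5.59125864e-04 -3.96869483e-04
 -4.55629793e-04  3.26139618e-05]
contact_force [-1.22462795  0.11692416  6.28010601]
wrist_torque [-0.01915173  0.33058591  0.01438429]
gripper_width 37.54333386087776
[[-0.538  0.843 -0.009]
 [ 0.842  0.538  0.028]
 [ 0.028  0.007 -1.   ]]
grasp pt [567.84570135 173.61389459  47.61759756]
proj grasp [[320.40803483 334.40444452]] cap if at g [[320.28288999 375.82197197]] cap if at 562,184 [[323.69696049 340.69877182]]
cap seen at [562.49545794 184.5947425   72.        ] [559.88556288 188.53530417  80.        ]
```

The last joint hit its limit at -3.10, so the tool stopped 16 mm short and has the barrel only at the pad edges. The barrel itself hasn't moved. I'll open, rise, turn the other way and regrasp.

Call:
play_rows([
  [[0, 0, 0], 0, -1],
  [[0, 0, 0], 0, -1],
  [[0, 0, 0], 0, -1],
  [[0, 0, 0.1], 0, -1],
  [[0, 0, 0.3], 0.3, -1],
  [[0, 0, 0.3], 0.6, -1],
  [[0, 0, 0.3], 1, -1],
  [[0, 0, 0.3], 1, -1],
])

```text
clock: 5.7
position: [569.2, 169.2, 292.4]
ee_rot: [0.238, 0.971, 0.007, -0.013]
contact_force: [-0.1, 0.2, -0.3]
gripper_width: 85.4
```

```bash
cat > st.py <<'E'
from h import *
from scipy.spatial.transform import Rotation as Ro
s=arm.read_state();R=Ro.from_quat(s["ee_rot"]).as_matrix()
print("clk",s["clock"],"pos",s["position"].round(1),"z",R[:,2].round(4),"jaw",np.degrees(np.arctan2(R[1,1],R[0,1])).round(2),"grasp",(s["position"]+155*R[:,2]).round(1),"j",s["joints"].round(3),"F",s["contact_force"].round(1),"T",s["wrist_torque"].round(2),"w",round(s["gripper_width"],1))
E
python3 st.py
```

```text
clk 5.7 pos [569.2 169.2 292.4] z [-0.0222  0.0195 -0.9996] jaw 62.51 grasp [565.7 172.2 137.5] j [ 0.555  0.436 -0.203 -0.035 -0.941 -2.585] F [-0.1  0.2 -0.3] T [-0.06 -0.08  0.  ] w 85.4
```

Turning works again, but hitting the limit left a 1.7° tool tilt. That doesn't matter for the barrel, and I'll remove it before handling the square.

Call:
play_rows([
  [[-0.011, 0.04, -0.05], 0, -1],
  [[-0.011, 0.04, -0.2], 0, -1],
  [[-0.011, 0.04, -0.305], 0, -1],
  [[-0.011, 0.04, -0.305], 0, -1],
  [[-0.011, 0.04, -0.305], 0, -1],
  [[-0.011, 0.04, -0.305], 0, 1],
  [[-0.011, 0.04, -0.305], 0, 1],
  [[-0.011, 0.04, -0.305], 0, 1],
  [[-0.011, 0.04, -0.305], 0, 1],
  [[-0.011, 0.04, -0.305], 0, 1],
])

```text
clock: 6.95
position: [566.3, 181.4, 202.2]
ee_rot: [0.237, 0.971, 0.007, -0.012]
contact_force: [-0.4, 1.0, 5.2]
gripper_width: 39.0
```

```bash
python3 st.py; python3 - <<'E'
from h import *
save(arm.get_image("wrist"),"w4.png")
E
```

```text
clk 6.95 pos [566.3 181.4 202.2] z [-0.0203  0.0202 -0.9996] jaw 62.53 grasp [563.1 184.5  47.2] j [ 0.576  0.549 -0.281 -0.041 -0.746 -2.596] F [-0.4  1.   5.2] T [-0.06  0.26 -0.01] w 39.0
```

View pics/w4.png

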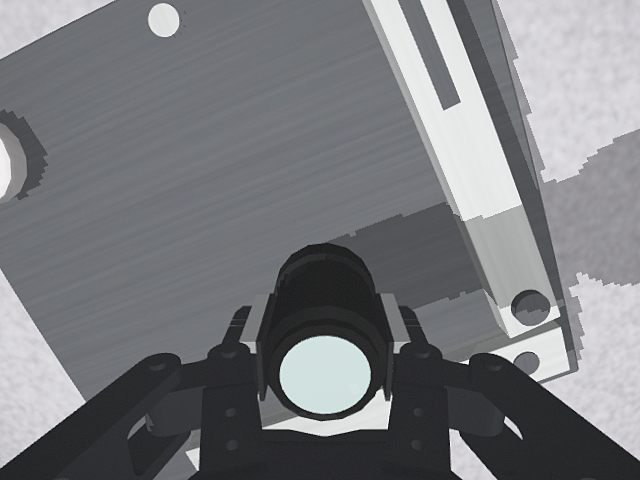

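The barrel is now held centrally: width 39 mm, cap at (325,373). Lifting and carrying it.

Call:
play_rows([
  [[0, 0, 0.2], 0, 1],
  [[0, 0, 0.4], 0, 1],
  [[0, 0, 0.43], 0, 1],
  [[0, -0.2, 0.43], 0.3, 1],
  [[0, -0.4, 0.43], 0.65, 1],
  [[0, -0.6, 0.43], 1, 1],
  [[0, -0.8, 0.43], 1, 1],
  [[-0.01, -0.96, 0.43], 1, 1],
  [[-0.01, -0.96, 0.43], 1, 1],
])

```text
clock: 8.12
position: [562.1, -109.6, 329.3]
ee_rot: [-0.019, 1.0, 0.004, -0.016]
contact_force: [-0.1, -0.2, -1.7]
gripper_width: 38.4
```

```bash
python3 st.py; python3 - <<'E'
from h import *
import pickle
im=arm.get_image("wrist");save(im,"w5.png");pickle.dump(im,open("w5.pkl","wb"))
im=arm.get_image("top");save(im,"t5.png");pickle.dump(im,open("t5.pkl","wb"))
E
```

```text
clk 8.125 pos [ 562.1 -109.6  329.3] z [-0.0314  0.0078 -0.9995] jaw 92.21 grasp [ 557.3 -108.4  174.4] j [ 0.088  0.368 -0.216 -0.012 -1.018 -1.613] F [-0.1 -0.2 -1.7] T [-0.01 -0.1   0.  ] w 38.4
```

View pics/w5.png

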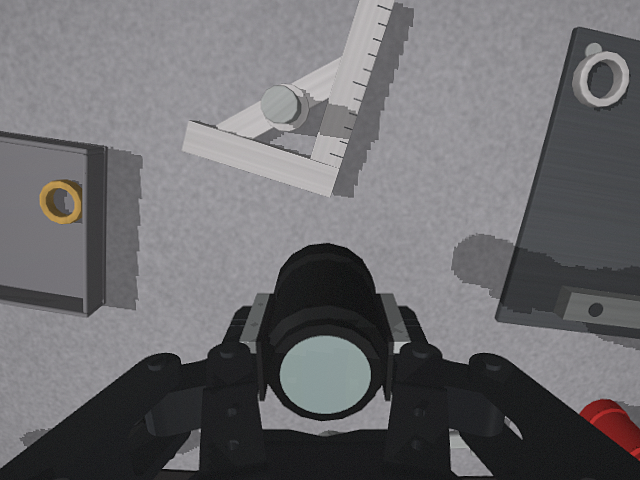

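View pics/t5.png

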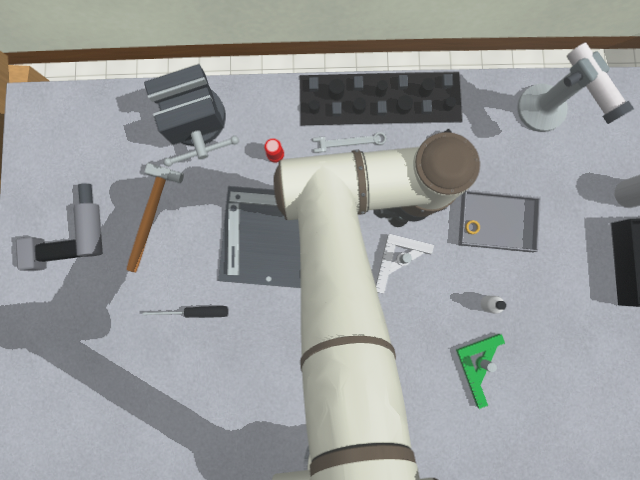

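Call:
play_rows([
  [[0, -0.2, 0], 0.3, 1],
  [[0, -0.4, 0], 0.65, 1],
  [[-0.01, -0.6, 0], 1, 1],
  [[-0.01, -0.8, 0], 1, 1],
  [[-0.01, -0.927, 0], 1, 1],
  [[-0.01, -0.927, -0.1], 1, 1],
  [[-0.01, -0.927, -0.2], 1, 1],
  [[-0.01, -0.927, -0.25], 1, 1],
  [[-0.01, -0.927, -0.25], 1, 1],
])

```text
clock: 9.35
position: [560.1, -384.2, 253.3]
ee_rot: [-0.28, 0.96, 0.001, -0.017]
contact_force: [-0.7, -0.1, -1.4]
gripper_width: 38.3
```

```bash
python3 st.py; python3 - <<'E'
from h import *
import pickle
im=arm.get_image("wrist");save(im,"w6.png");pickle.dump(im,open("w6.pkl","wb"))
im=arm.get_image("scene");save(im,"s6.png");pickle.dump(im,open("s6.pkl","wb"))
E
```

```text
clk 9.35 pos [ 560.1 -384.2  253.3] z [-0.033  -0.0072 -0.9994] jaw 122.51 grasp [ 555.  -385.3   98.4] j [-0.36   0.606 -0.03   0.022 -0.964 -0.656] F [-0.7 -0.1 -1.4] T [-0.   -0.15 -0.04] w 38.3
```

View pics/w6.png

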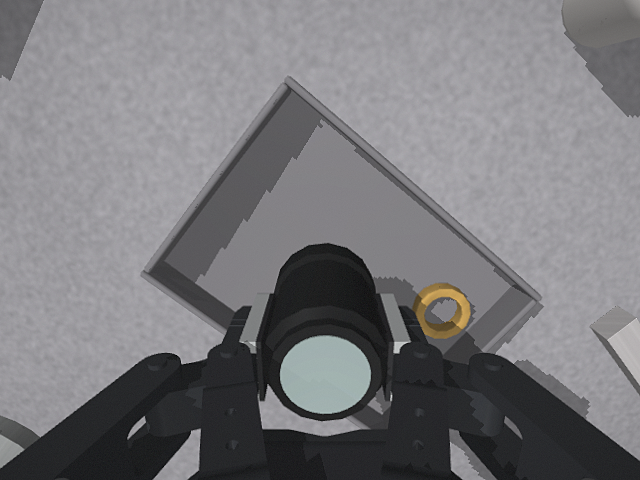

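View pics/s6.png

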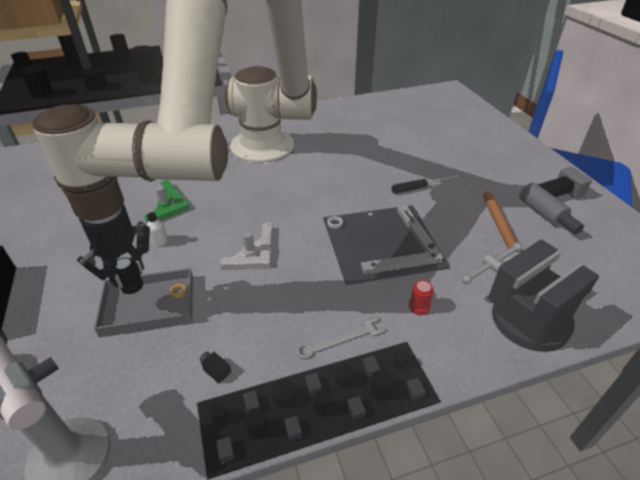

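w6 shows the tray rim corners at (290,79), (540,298) and (145,272), and the brass ring at (443,311).

```bash
python3 - <<'E'
from h import *
import pickle
im=pickle.load(open("w6.pkl","rb"))
for p in [(290,78),(541,298),(143,272)]: print(onz(im,p,28).round(1))
print("ring",onz(im,(443,311),10).round(1)); print((onz(im,(541,298),28)+onz(im,(143,272),28))/2)
E
```

```text
[ 485.3 -449.    28. ]
[ 507.3 -273.4   28. ]
[ 609.9 -465.2   28. ]
ring [ 546.9 -305.8   10. ]
[ 558.59181873 -369.28678779   28.        ]
```

Call:
play_rows([
  [[0, -0.02, -0.1], 0, 1],
  [[0, -0.02, -0.16], 0, 1],
  [[0, -0.02, -0.177], 0, 1],
  [[0, -0.02, -0.177], 0, 1],
  [[0, -0.02, -0.177], 0, 1],
])

```text
clock: 10.07
position: [561.0, -390.9, 203.9]
ee_rot: [-0.28, 0.96, -0.001, -0.014]
contact_force: [0.3, -0.2, -1.0]
gripper_width: 38.7
```

Call:
play_rows([
  [[0, 0, -0.015], 0, 1],
  [[0, 0, -0.015], 0, 1],
  [[0, 0, -0.015], 0, 1],
])

```text
clock: 10.45
position: [561.0, -390.9, 199.5]
ee_rot: [-0.28, 0.96, -0.001, -0.014]
contact_force: [-0.7, -0.5, -2.1]
gripper_width: 38.9
```

```bash
python3 st.py
```

```text
clk 10.45 pos [ 561.  -390.9  199.5] z [-0.0268 -0.0105 -0.9996] jaw 122.53 grasp [ 556.9 -392.6   44.5] j [-0.369  0.67  -0.064  0.026 -0.858 -0.651] F [-0.7 -0.5 -2.1] T [ 0.   -0.05 -0.03] w 38.9
```

Call:
play_rows([
  [[0, 0, -0.004], 0, 1],
  [[0, 0, -0.004], 0, 1],
  [[0, 0, -0.004], 0, -1],
  [[0, 0, -0.004], 0, -1],
  [[0, 0, -0.004], 0, -1],
  [[0, 0, -0.004], 0, -1],
  [[0, 0, 0.1], 0, -1],
  [[0, 0, 0.3], 0, -1],
  [[0, 0, 0.45], 0.3, -1],
  [[0, 0, 0.45], 0.6, -1],
  [[0, 0, 0.45], 1, -1],
  [[0, 0, 0.45], 1, -1],
])

```text
clock: 11.95
position: [560.9, -390.9, 334.5]
ee_rot: [-0.519, 0.855, -0.005, -0.013]
contact_force: [0.2, -0.2, -0.2]
gripper_width: 85.2
```

```bash
python3 st.py; python3 - <<'E'
from h import *
im=arm.get_image("wrist");save(im,"w7.png")
E
```

```text
clk 11.95 pos [ 560.9 -390.9  334.5] z [-0.0179 -0.0225 -0.9996] jaw 152.47 grasp [ 558.1 -394.3  179.6] j [-0.368  0.534  0.06   0.031 -1.106 -0.127] F [ 0.2 -0.2 -0.2] T [ 0.05 -0.02 -0.01] w 85.2
```

View pics/w7.png

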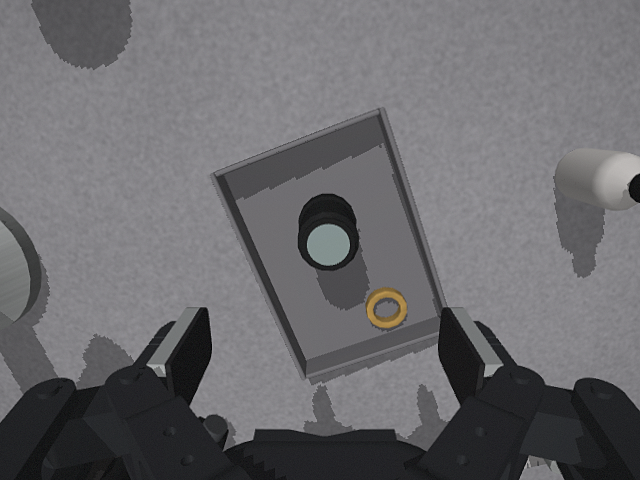

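The barrel stands upright in the tray, cap at (328,245), clear of the ring at (387,308). Next I move over the square and unwind the tool tilt by using the other end of joint 6.

Call:
play_rows([
  [[-0.1, 0.2, 0], 0.35, -1],
  [[-0.2, 0.4, 0], 0.7, -1],
  [[-0.27, 0.6, 0], 1, -1],
  [[-0.27, 0.8, 0], 1, -1],
  [[-0.27, 0.8, 0], 1, -1],
])

```text
clock: 12.62
position: [479.5, -148.0, 335.0]
ee_rot: [0.723, -0.691, 0.008, 0.011]
contact_force: [0.1, -0.5, 0.7]
gripper_width: 85.2
```

Call:
play_rows([
  [[0, 0, 0], 1, -1],
  [[0, 0, 0], 1, -1],
  [[0, 0, 0], 1, -1],
  [[0, 0, 0], 1, -1],
])

```text
clock: 13.12
position: [479.7, -148.6, 334.9]
ee_rot: [0.876, -0.482, 0.011, 0.009]
contact_force: [-0.6, 0.0, 0.1]
gripper_width: 85.6
```

```bash
python3 st.py; python3 - <<'E'
from h import *
import pickle
im=arm.get_image("wrist");save(im,"w8.png");pickle.dump(im,open("w8.pkl","wb"))
E
```

```text
clk 13.125 pos [ 479.7 -148.6  334.9] z [ 0.0109 -0.0265 -0.9996] jaw -147.64 grasp [ 481.4 -152.7  180. ] j [ 0.03   0.24  -0.408  0.034 -0.913  0.514] F [-0.6  0.   0.1] T [ 0.03  0.02 -0.03] w 85.6
```

View pics/w8.png

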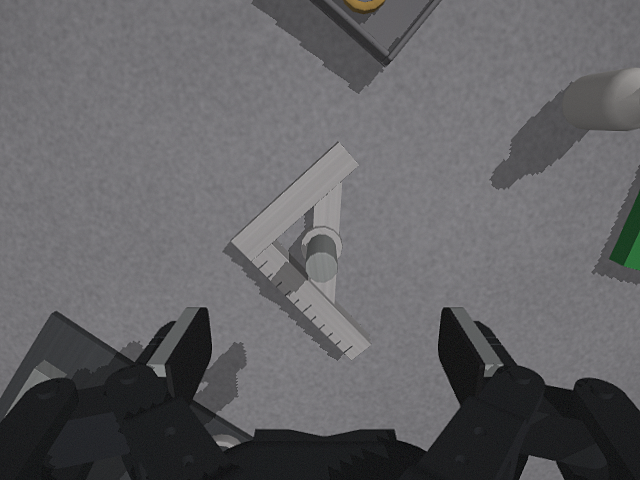

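w8 gives another fix on the square, grip top at (321,263). Now unwinding to the joint limit.

Call:
play_rows([
  [[0, 0, 0], 1, -1],
  [[0, 0, 0], 1, -1],
  [[0, 0, 0], 1, -1],
])

```text
clock: 13.55
position: [479.7, -148.8, 334.8]
ee_rot: [0.971, -0.238, 0.013, 0.006]
contact_force: [-0.6, -0.8, 0.6]
gripper_width: 85.5
```

Call:
play_rows([
  [[0, 0, 0], 1, -1],
  [[0, 0, 0], 1, -1],
  [[0, 0, 0], 1, -1],
])

```text
clock: 13.92
position: [479.8, -149.2, 334.8]
ee_rot: [1.0, 0.022, 0.014, 0.002]
contact_force: [-0.4, -0.9, -0.6]
gripper_width: 85.1
```

Call:
play_rows([
  [[0, 0, 0], 1, -1],
  [[0, 0, 0], 1, -1],
  [[0, 0, 0], 1, -1],
])

```text
clock: 14.3
position: [479.9, -149.5, 334.7]
ee_rot: [0.96, 0.28, 0.014, -0.001]
contact_force: [-0.0, -0.8, 0.2]
gripper_width: 85.1
```

Call:
play_rows([
  [[0, 0, 0], 1, -1],
  [[0, 0, 0], 1, -1],
  [[0, 0, 0], 1, -1],
])

```text
clock: 14.68
position: [480.0, -149.9, 334.7]
ee_rot: [0.854, 0.52, 0.013, -0.005]
contact_force: [0.5, 0.1, -0.6]
gripper_width: 85.8
```

Call:
play_rows([
  [[0, 0, 0], 1, -1],
  [[0, 0, 0], 1, -1],
  [[0, 0, 0], 1, -1],
])

```text
clock: 15.05
position: [478.9, -129.1, 334.6]
ee_rot: [0.699, 0.715, 0.001, 0.003]
contact_force: [-0.3, 0.7, -1.2]
gripper_width: 85.5
```

```bash
python3 st.py
```

```text
clk 15.05 pos [ 478.9 -129.1  334.6] z [ 0.0062 -0.0028 -1.    ] jaw 1.25 grasp [ 479.9 -129.6  179.6] j [ 0.065  0.232 -0.408  0.004 -0.925  3.096] F [-0.3  0.7 -1.2] T [ 0.01  0.04 -0.01] w 85.5
```

The tilt is nearly gone at 0.39°. Turning back to jaw 211° for the square.

Call:
play_rows([
  [[0, 0, 0], -1, -1],
  [[0, 0, 0], -1, -1],
  [[0, 0, 0], -1, -1],
])

```text
clock: 15.42
position: [479.0, -129.3, 334.5]
ee_rot: [0.863, 0.506, 0.0, 0.003]
contact_force: [0.7, -0.6, -0.6]
gripper_width: 85.7
```

Call:
play_rows([
  [[0, 0, 0], -1, -1],
  [[0, 0, 0], -1, -1],
  [[0, 0, 0], -1, -1],
])

```text
clock: 15.8
position: [479.2, -129.6, 334.5]
ee_rot: [0.965, 0.261, -0.001, 0.003]
contact_force: [1.4, -0.9, 0.1]
gripper_width: 85.1
```

Call:
play_rows([
  [[0, 0, 0], -1, -1],
  [[0, 0, 0], -1, -1],
  [[0, 0, 0], -1, -1],
])

```text
clock: 16.18
position: [479.3, -130.0, 334.4]
ee_rot: [1.0, -0.003, -0.002, 0.003]
contact_force: [-0.0, -0.1, -0.6]
gripper_width: 85.8
```

Call:
play_rows([
  [[0, 0, -0.2], -1, -1],
  [[0, 0, -0.2], -1, -1],
  [[0, 0, -0.2], -1, -1],
])

```text
clock: 16.55
position: [479.4, -130.3, 273.5]
ee_rot: [0.964, -0.266, -0.003, 0.003]
contact_force: [0.1, -0.4, 0.5]
gripper_width: 85.5
```

Call:
play_rows([
  [[0, 0, 0], -1, -1],
  [[0, 0, 0], -1, -1],
  [[0, 0, 0], -1, -1],
  [[0, 0, 0], -1, -1],
])

```text
clock: 17.05
position: [479.5, -130.6, 273.4]
ee_rot: [0.862, -0.507, -0.004, 0.002]
contact_force: [-0.4, -0.0, 0.1]
gripper_width: 85.0
```

```bash
python3 st.py; python3 - <<'E'
from h import *
import pickle
im=arm.get_image("wrist");save(im,"w9.png");pickle.dump(im,open("w9.pkl","wb"))
a=cv2.imread("pics/w8.png")[130:370,215:385];cv2.imwrite("pics/w8c.png",cv2.resize(a,(425,600),interpolation=cv2.INTER_CUBIC))
E
```

```text
clk 17.05 pos [ 479.5 -130.6  273.4] z [-9.1e-03  6.0e-04 -1.0e+00] jaw -150.89 grasp [ 478.1 -130.5  118.4] j [ 0.061  0.315 -0.475 -0.002 -0.789  0.448] F [-0.4 -0.   0.1] T [-0.   -0.05  0.03] w 85.0
```

View pics/w8c.png

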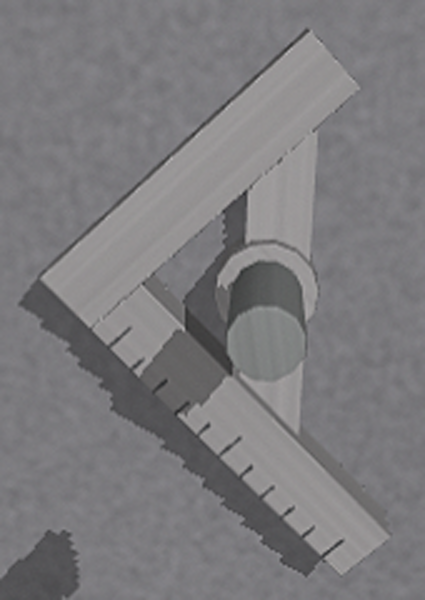

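View pics/w9.png

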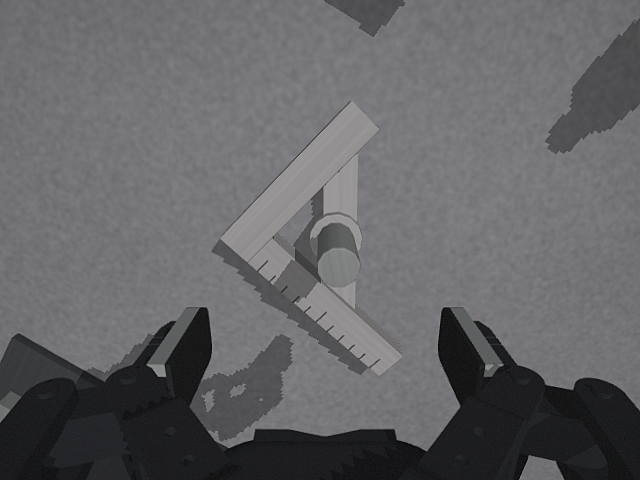

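w9 shows the aluminium square's grip top at (340,267), heel at about (220,240) and long leg end at about (390,366). It is bare metal with tick marks, not green.

```bash
cat > fit.py <<'E'
from h import *
from scipy.optimize import least_squares
def fit(cams,x0):
    def res(p):
        c,sn=np.cos(p[2]),np.sin(p[2]);r=[]
        for im,uv,m in cams:
            P=[p[0]+c*m[0]-sn*m[1],p[1]+sn*m[0]+c*m[1],m[2]]
            r.append(proj(im,P)[0]-uv)
        return np.ravel(r)
    r=least_squares(res,x0,loss="soft_l1");print(r.x[:2].round(1),np.degrees(r.x[2]).round(2));print(res(r.x).reshape(-1,2).round(1).tolist());return r.x
M=[(50,48,18),(50,-62,18),(28,-62,18),(-90,48,18),(-90,26,18),(0,0,62)]
E
python3 - <<'E'
from fit import *
import pickle
L=lambda n:pickle.load(open(n,"rb"))
w1,w8,w9=L("w1.pkl"),L("w8.pkl"),L("w9.pkl")
a=lambda x,y:(225+(x+.5)/3-.5,145+(y+.5)/3-.5)
e=lambda x,y:(215+(x+.5)/2.5-.5,130+(y+.5)/2.5-.5)
A=[(w1,p,m) for p,m in zip([a(381,442),a(83,553),a(57,500),a(215,48),a(148,76),a(174,420)],M)]
B=[(w8,p,m) for p,m in zip([e(42,281),e(310,30),e(360,88),e(342,575),e(390,535),e(267,344)],M)]
C=[(w9,p,m) for p,m in zip([(221,239),(351,101),(379,129),(377,375),(402,356),(340,267)],M)]
for q in (A,B,C,A+B+C): fit(q,[475,-136,-.27])
print(tri([ray(w1,A[5][1]),ray(w8,B[5][1]),ray(w9,C[5][1])]))
E
```

```text
[ 475.7 -134.8] -15.85
[[0.9, 0.5], [-0.2, 0.3], [-0.9, 0.2], [-0.1, -0.6], [-0.3, -0.6], [0.6, 0.5]]
[ 475.  -137.1] -15.4
[[-1.0, -0.7], [-0.1, -0.2], [0.2, -0.3], [0.1, 0.4], [1.0, 0.8], [-0.2, 0.3]]
[ 475.3 -137.1] -15.58
[[-2.1, -0.9], [0.4, -1.3], [0.3, 0.3], [1.5, 1.1], [0.8, 0.2], [-1.9, 0.8]]
[ 475.2 -136.7] -15.58
[[-0.8, 0.9], [-1.5, 1.1], [-2.4, 1.1], [-2.6, 0.2], [-2.7, 0.4], [-1.4, 1.4], [-1.5, -0.7], [-0.3, 0.1], [-0.0, 0.1], [-0.7, 0.7], [0.2, 1.2], [-0.8, 0.6], [-2.2, -0.2], [0.2, -0.5], [0.1, 1.0], [1.4, 1.6], [0.7, 0.8], [-2.0, 1.6]]
[ 474.79030072 -136.45824674   59.55172635]
```

Call:
play_rows([
  [[-0.01, -0.021, -0.05], 0, -1],
  [[-0.01, -0.021, -0.15], 0, -1],
  [[-0.01, -0.021, -0.24], 0, -1],
  [[-0.01, -0.021, -0.248], 0, -1],
  [[-0.01, -0.021, -0.248], 0, -1],
  [[-0.01, -0.021, -0.248], 0, 1],
  [[-0.01, -0.021, -0.248], 0, 1],
  [[-0.01, -0.021, -0.248], 0, 1],
  [[-0.01, -0.021, -0.248], 0, 1],
  [[-0.01, -0.021, -0.248], 0, 1],
  [[-0.01, -0.021, -0.248], 0, 1],
  [[-0.01, -0.021, -0.248], 0, 1],
])

```text
clock: 18.6
position: [476.5, -136.9, 199.6]
ee_rot: [0.863, -0.506, -0.004, 0.002]
contact_force: [-2.5, 0.1, 5.0]
gripper_width: 20.3
```

```bash
python3 st.py; python3 - <<'E'
from h import *
im=arm.get_image("wrist");save(im,"w10.png")
E
```

```text
clk 18.6 pos [ 476.5 -136.9  199.6] z [-8.6e-03  6.0e-04 -1.0e+00] jaw -150.79 grasp [ 475.1 -136.8   44.6] j [ 0.048  0.43  -0.549 -0.002 -0.6    0.463] F [-2.5  0.1  5. ] T [0.22 0.35 0.02] w 20.3
```

View pics/w10.png

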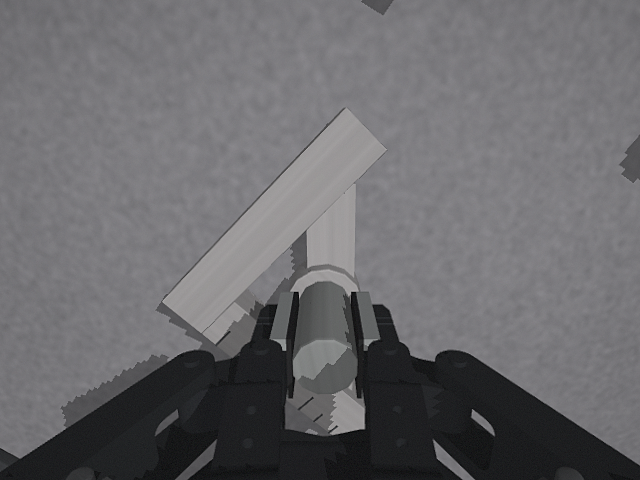

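The square is held by the grip, width 20. Lifting and carrying it to above the plate, turning +9.4°.

Call:
play_rows([
  [[0, 0, 0.1], 0, 1],
  [[0, 0, 0.25], 0, 1],
  [[0, 0, 0.28], 0, 1],
  [[0.06, 0.15, 0.28], 0.15, 1],
  [[0.12, 0.35, 0.28], 0.31, 1],
  [[0.17, 0.5, 0.28], 0.31, 1],
  [[0.21, 0.68, 0.28], 0.31, 1],
  [[0.237, 0.8, 0.28], 0.31, 1],
  [[0.237, 0.85, 0.28], 0.31, 1],
  [[0.237, 0.85, 0.28], 0.31, 1],
  [[0.237, 0.85, 0.28], 0.31, 1],
])

```text
clock: 20.02
position: [547.0, 117.0, 282.7]
ee_rot: [0.9, -0.435, -0.005, 0.003]
contact_force: [0.1, -0.2, -4.0]
gripper_width: 20.4
```

```bash
python3 st.py; python3 - <<'E'
from h import *
import pickle
im=arm.get_image("wrist");save(im,"w11.png");pickle.dump(im,open("w11.pkl","wb"))
im=arm.get_image("scene");save(im,"s11.png")
E
```

```text
clk 20.025 pos [547.  117.  282.7] z [-0.0109 -0.0018 -0.9999] jaw -141.57 grasp [545.3 116.7 127.7] j [ 0.5    0.395 -0.313 -0.005 -0.873  0.174] F [ 0.1 -0.2 -4. ] T [-0.11 -0.06  0.01] w 20.4
```

View pics/w11.png

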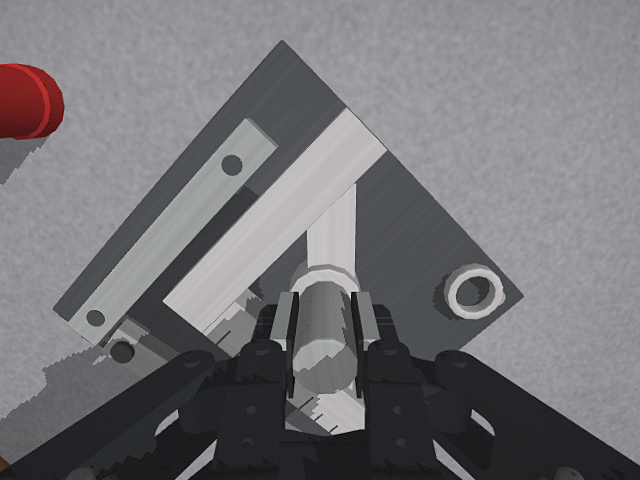

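View pics/s11.png

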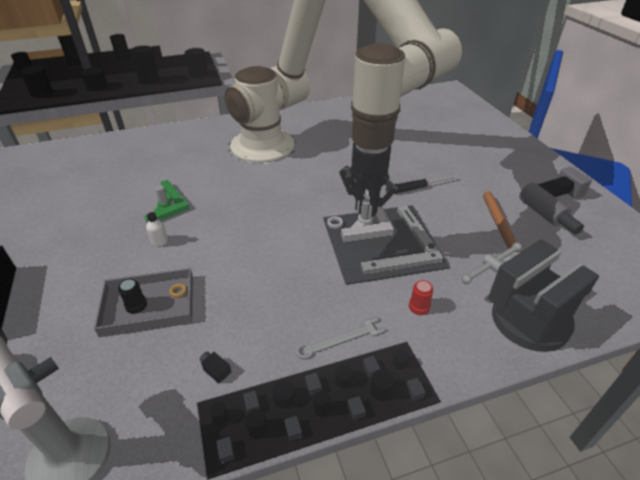

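```bash
python3 - <<'E'
from fit import *
import pickle
w=pickle.load(open("w11.pkl","rb"));w2=pickle.load(open("w2.pkl","rb"))
A=[(w,(283,40),(115,-120,8)),(w,(523,295),(-115,-120,8)),(w,(53,309),(115,120,8)),(w,(249,118),(99,-75,22)),(w,(279,147),(75,-75,22))]
fit(A,[535,171,-.1])
for p in [(165,303),(346,107),(387,150)]: print(p)
# square held: fit at underside z
z0=127.7-44.6
B=[(w,p,(m[0],m[1],m[2]+z0)) for p,m in zip([(164,302),(347,107),(388,150)],M[:3])]
fit(B,[545,117,-.1])
E
```

```text
[535.2 170.5] -6.12
[[0.6, -2.3], [4.5, 1.2], [-0.3, 0.4], [-1.8, -0.4], [-0.2, 1.1]]
(165, 303)
(346, 107)
(387, 150)
[545.8 116.6] -5.78
[[-1.0, 1.0], [0.1, -0.2], [0.6, -0.3]]
```

Call:
play_rows([
  [[0.003, 0.15, 0], 0, 1],
  [[0.003, 0.2, 0], 0, 1],
  [[0.003, 0.2, 0], 0, 1],
  [[0.003, 0.2, -0.1], 0, 1],
  [[0.003, 0.2, -0.2], 0, 1],
  [[0.003, 0.2, -0.235], 0, 1],
  [[0.003, 0.2, -0.235], 0, 1],
  [[0.003, 0.2, -0.235], 0, 1],
])

```text
clock: 21.12
position: [548.7, 176.9, 214.1]
ee_rot: [0.9, -0.435, -0.003, 0.002]
contact_force: [-0.2, 0.8, -3.5]
gripper_width: 20.6
```

```bash
python3 st.py
```

```text
clk 21.125 pos [548.7 176.9 214.1] z [-7.2e-03 -1.0e-04 -1.0e+00] jaw -141.59 grasp [547.6 176.9  59.1] j [ 0.592  0.509 -0.335 -0.006 -0.734  0.083] F [-0.2  0.8 -3.5] T [-0.03  0.   -0.  ] w 20.6
```

Call:
play_rows([
  [[0, 0, -0.015], 0, 1],
  [[0, 0, -0.024], 0, 1],
  [[0, 0, -0.024], 0, 1],
  [[0, 0, -0.024], 0, 1],
])

```text
clock: 21.62
position: [549.0, 177.0, 207.6]
ee_rot: [0.9, -0.435, -0.003, 0.001]
contact_force: [-1.0, -0.4, 1.2]
gripper_width: 20.5
```

```bash
python3 st.py
```

```text
clk 21.625 pos [549.  177.  207.6] z [-6.e-03  3.e-04 -1.e+00] jaw -141.56 grasp [548.1 177.1  52.6] j [ 0.592  0.518 -0.34  -0.006 -0.718  0.083] F [-1.  -0.4  1.2] T [-0.02  0.23  0.03] w 20.5
```

Square is on the plate. Sliding it towards the corner.

Call:
play_rows([
  [[0.01, 0.02, -0.004], 0, 1],
  [[0.02, 0.045, -0.004], 0, 1],
  [[0.033, 0.07, -0.004], 0, 1],
  [[0.043, 0.083, -0.004], 0, 1],
  [[0.043, 0.083, -0.004], 0, 1],
  [[0.043, 0.083, -0.004], 0, 1],
])

```text
clock: 22.38
position: [562.5, 202.4, 207.6]
ee_rot: [0.901, -0.434, -0.002, 0.0]
contact_force: [-0.6, -0.9, 4.5]
gripper_width: 21.0
```

```bash
python3 st.py; python3 - <<'E'
from h import *
import pickle
im=arm.get_image("wrist");save(im,"w12.png");pickle.dump(im,open("w12.pkl","wb"))
im=arm.get_image("top");save(im,"t12.png")
E
```

```text
clk 22.375 pos [562.5 202.4 207.6] z [-4.e-03  9.e-04 -1.e+00] jaw -141.5 grasp [561.9 202.6  52.6] j [ 0.615  0.544 -0.286 -0.004 -0.743  0.06 ] F [-0.6 -0.9  4.5] T [-0.31  0.36  0.15] w 21.0
```

View pics/w12.png

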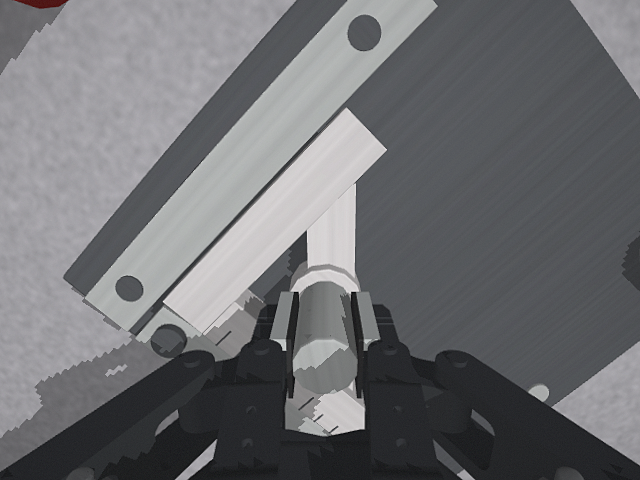

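w12 shows the short leg nearly parallel to the fixed rail, with only a thin gap at (250,200). Pressing on gently.

Call:
play_rows([
  [[0.004, 0.004, -0.002], 0, 1],
  [[0.008, 0.008, -0.002], 0, 1],
  [[0.01, 0.01, -0.002], 0, 1],
  [[0.01, 0.01, -0.002], 0, 1],
])

```text
clock: 22.98
position: [564.9, 204.8, 207.6]
ee_rot: [0.901, -0.435, -0.003, 0.002]
contact_force: [-5.3, -3.2, 8.3]
gripper_width: 20.7
```

```bash
python3 st.py
```

```text
clk 22.975 pos [564.9 204.8 207.6] z [-0.0066 -0.0011 -1.    ] jaw -141.53 grasp [563.9 204.6  52.6] j [ 0.616  0.549 -0.277 -0.004 -0.751  0.058] F [-5.3 -3.2  8.3] T [-0.96  1.24 -0.03] w 20.7
```

Call:
play_rows([
  [[0.004, 0.006, 0], 0, 1],
  [[0.008, 0.012, 0], 0, 1],
  [[0.008, 0.012, 0], 0, 1],
  [[0.008, 0.012, 0], 0, 1],
])

```text
clock: 23.48
position: [566.0, 206.4, 207.9]
ee_rot: [0.9, -0.435, -0.004, 0.005]
contact_force: [-6.5, -8.2, 9.1]
gripper_width: 20.3
```

```bash
python3 st.py; python3 - <<'E'
from h import *
import pickle
im=arm.get_image("wrist");save(im,"w13.png");pickle.dump(im,open("w13.pkl","wb"))
im=arm.get_image("scene");save(im,"s13.png")
im=arm.get_image("top");save(im,"t13.png")
a=cv2.imread("pics/w13.png")[60:360,60:400];b=cv2.imread("pics/s13.png")[195:290,320:460]
cv2.imwrite("pics/w13c.png",cv2.resize(a,(680,600),interpolation=cv2.INTER_CUBIC));cv2.imwrite("pics/s13c.png",cv2.resize(b,(800,543),interpolation=cv2.INTER_CUBIC))
E
```

```text
clk 23.475 pos [566.  206.4 207.9] z [-0.0125 -0.006  -0.9999] jaw -141.58 grasp [564.  205.4  52.9] j [ 0.618  0.552 -0.271 -0.003 -0.762  0.055] F [-6.5 -8.2  9.1] T [-2.04  1.5   0.06] w 20.3
```

View pics/w13c.png

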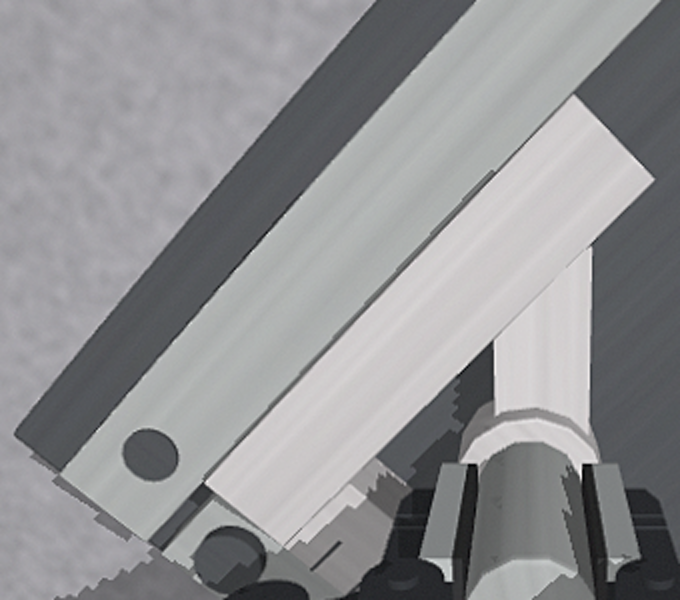

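View pics/s13c.png

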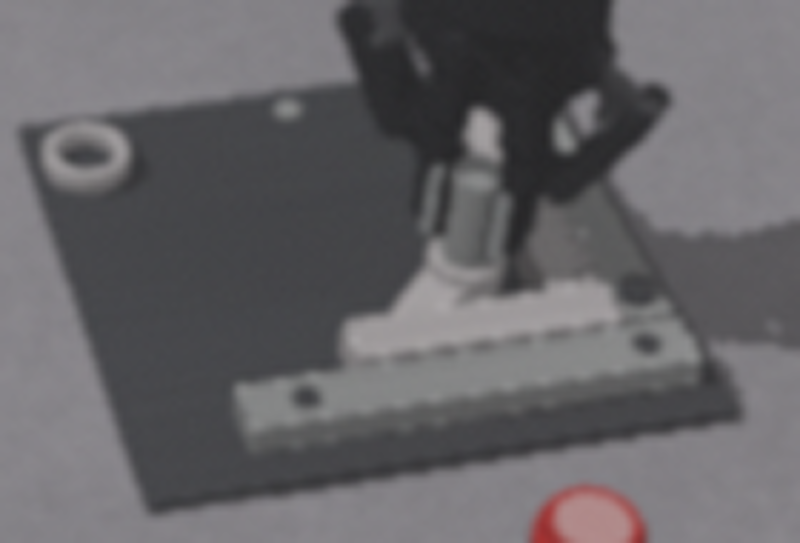

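```bash
python3 - <<'E'
import cv2
a=cv2.imread("pics/t13.png")[170:320,190:340];cv2.imwrite("pics/t13c.png",cv2.resize(a,(600,600),interpolation=cv2.INTER_CUBIC))
from h import *
import pickle
w=pickle.load(open("w13.pkl","rb"))
f=lambda x,y:(60+(x+.5)/2-.5,60+(y+.5)/2-.5)
def l(p,q,z):
    a,b=onz(w,f(*p),z),onz(w,f(*q),z);d=b-a;print(a.round(1),b.round(1),"yaw",np.degrees(np.arctan2(-d[0],d[1]))%180-180, np.linalg.norm(d))
l((575,95),(206,484),26)   # square outer short leg
l((62,470),(380,95),22) # fixed rail outer edge
l((655,178),(288,545),26)
E
```

```text
[607.8 138.5  26. ] [619.4 247.4  26. ] yaw -6.098458643045518 109.55648407320936
[646.4 267.3  22. ] [636.1 160.8  22. ] yaw -5.489300919996282 106.93459197923228
[586.6 140.7  26. ] [597.7 249.   26. ] yaw -5.843302905498433 108.8652257137481
```

View pics/t13c.png

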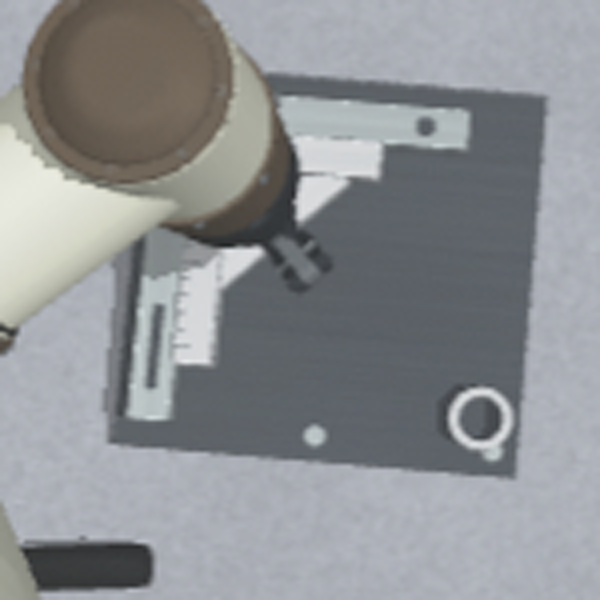

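The top view shows the loose rail swung out and parallel to the long leg. The short leg lies along the fixed rail. Raising the press moderately, then checking.

Call:
play_rows([
  [[0.006, 0.006, -0.002], 0, 1],
  [[0.012, 0.012, -0.004], 0, 1],
  [[0.014, 0.014, -0.004], 0, 1],
  [[0.014, 0.014, -0.004], 0, 1],
  [[0.014, 0.014, -0.004], 0, 1],
])

```text
clock: 24.25
position: [567.6, 207.6, 208.1]
ee_rot: [0.9, -0.436, -0.007, 0.011]
contact_force: [-12.9, -10.2, 19.5]
gripper_width: 20.8
```

```bash
python3 st.py; python3 - <<'E'
from h import *
import pickle
im=arm.get_image("wrist");save(im,"w14.png");pickle.dump(im,open("w14.pkl","wb"))
im=arm.get_image("top");save(im,"t14.png");pickle.dump(im,open("t14.pkl","wb"))
a=cv2.imread("pics/w14.png")[60:360,60:400];cv2.imwrite("pics/w14c.png",cv2.resize(a,(680,600),interpolation=cv2.INTER_CUBIC))
a=cv2.imread("pics/t14.png")[220:280,215:255];cv2.imwrite("pics/t14c.png",cv2.resize(a,(400,600),interpolation=cv2.INTER_CUBIC))
E
```

```text
clk 24.25 pos [567.6 207.6 208.1] z [-0.022  -0.0131 -0.9997] jaw -141.65 grasp [564.2 205.6  53.1] j [ 0.618  0.556 -0.262 -0.003 -0.778  0.054] F [-12.9 -10.2  19.5] T [-2.58  3.04  0.08] w 20.8
```

View pics/w14c.png

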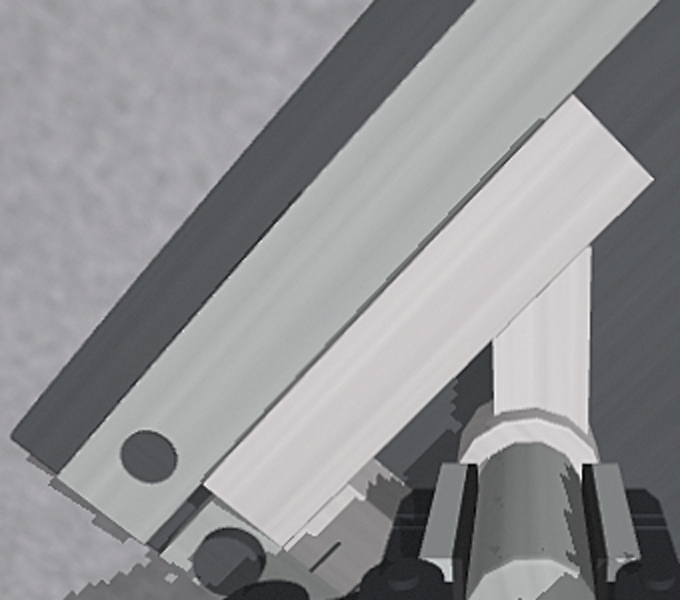

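View pics/t14c.png

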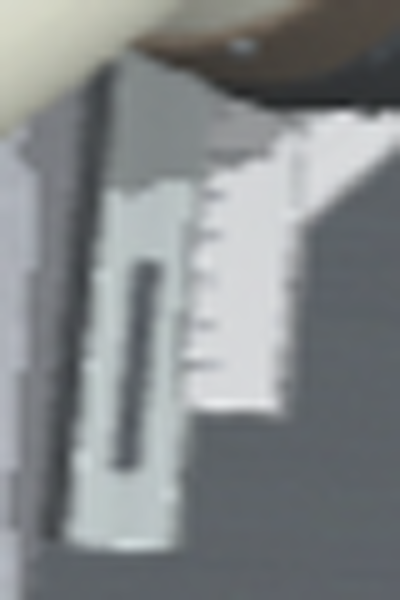

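The square stays rigid in the wrist view while the tool leans 1.5° into the push, so the square is tipping slightly. I'll ease off sideways while pressing down so it lies flat again, then press with less force.

Call:
play_rows([
  [[-0.005, -0.005, -0.006], 0, 1],
  [[-0.005, -0.005, -0.007], 0, 1],
  [[-0.005, -0.005, -0.007], 0, 1],
])

```text
clock: 24.72
position: [566.9, 206.7, 208.2]
ee_rot: [0.9, -0.435, -0.006, 0.009]
contact_force: [-3.5, -2.7, 10.7]
gripper_width: 20.9
```

```bash
python3 st.py
```

```text
clk 24.725 pos [566.9 206.7 208.2] z [-0.0183 -0.0112 -0.9998] jaw -141.61 grasp [564.  204.9  53.2] j [ 0.617  0.554 -0.266 -0.002 -0.772  0.054] F [-3.5 -2.7 10.7] T [-0.25  0.58  0.05] w 20.9
```

Call:
play_rows([
  [[-0.008, -0.008, -0.008], 0, 1],
  [[-0.01, -0.01, -0.01], 0, 1],
  [[-0.01, -0.01, -0.01], 0, 1],
])

```text
clock: 25.1
position: [565.4, 205.4, 207.6]
ee_rot: [0.9, -0.435, -0.003, 0.005]
contact_force: [-2.4, 1.2, 8.5]
gripper_width: 20.7
```

```bash
python3 st.py
```

```text
clk 25.1 pos [565.4 205.4 207.6] z [-0.0106 -0.0062 -0.9999] jaw -141.55 grasp [563.8 204.5  52.6] j [ 0.617  0.551 -0.275 -0.002 -0.758  0.055] F [-2.4  1.2  8.5] T [0.96 0.15 0.02] w 20.7
```

Call:
play_rows([
  [[-0.008, -0.008, -0.006], 0, 1],
  [[-0.01, -0.01, -0.008], 0, 1],
  [[-0.01, -0.01, -0.008], 0, 1],
])

```text
clock: 25.48
position: [564.2, 204.5, 207.6]
ee_rot: [0.901, -0.434, -0.001, 0.001]
contact_force: [1.1, 3.4, 7.6]
gripper_width: 20.4
```

```bash
python3 st.py
```

```text
clk 25.475 pos [564.2 204.5 207.6] z [-0.003  -0.0014 -1.    ] jaw -141.47 grasp [563.7 204.3  52.6] j [ 0.617  0.547 -0.282 -0.001 -0.745  0.056] F [1.1 3.4 7.6] T [1.04 0.21 0.01] w 20.4
```

Call:
play_rows([
  [[-0.008, -0.008, -0.006], 0, 1],
  [[-0.012, -0.012, -0.008], 0, 1],
  [[-0.012, -0.012, -0.008], 0, 1],
])

```text
clock: 25.85
position: [562.6, 203.0, 207.8]
ee_rot: [0.901, -0.434, 0.002, -0.003]
contact_force: [1.0, 3.0, 8.7]
gripper_width: 20.4
```

```bash
python3 st.py
```

```text
clk 25.85 pos [562.6 203.  207.8] z [ 0.0054  0.0037 -1.    ] jaw -141.38 grasp [563.4 203.6  52.8] j [ 0.617  0.543 -0.29   0.    -0.731  0.057] F [1.  3.  8.7] T [ 1.03  0.18 -0.08] w 20.4
```

Tool leans slightly back now. Final press in one call.

Call:
play_rows([
  [[0.004, 0.006, -0.003], 0, 1],
  [[0.008, 0.012, -0.005], 0, 1],
  [[0.011, 0.018, -0.005], 0, 1],
  [[0.011, 0.018, -0.005], 0, 1],
  [[0.011, 0.018, -0.005], 0, 1],
  [[0.011, 0.018, -0.005], 0, 1],
])

```text
clock: 26.6
position: [564.3, 205.7, 207.6]
ee_rot: [0.901, -0.434, -0.0, 0.002]
contact_force: [-7.9, -10.5, 17.6]
gripper_width: 20.3
```

```bash
python3 st.py; python3 - <<'E'
from h import *
import pickle
im=arm.get_image("wrist");save(im,"w15.png");pickle.dump(im,open("w15.pkl","wb"))
im=arm.get_image("top");save(im,"t15.png");pickle.dump(im,open("t15.pkl","wb"))
im=arm.get_image("scene");save(im,"s15.png");pickle.dump(im,open("s15.pkl","wb"))
a=cv2.imread("pics/w15.png")[60:360,60:400];cv2.imwrite("pics/w15c.png",cv2.resize(a,(680,600),interpolation=cv2.INTER_CUBIC))
a=cv2.imread("pics/t15.png")[180:300,210:330];b=cv2.imread("pics/s15.png")[195:290,320:460]
cv2.imwrite("pics/t15c.png",cv2.resize(a,(600,600),interpolation=cv2.INTER_CUBIC));cv2.imwrite("pics/s15c.png",cv2.resize(b,(800,543),interpolation=cv2.INTER_CUBIC))
E
python3 st.py
```

```text
clk 26.6 pos [564.3 205.7 207.6] z [-0.0021 -0.0031 -1.    ] jaw -141.44 grasp [564.  205.2  52.6] j [ 0.619  0.548 -0.281  0.002 -0.745  0.052] F [ -7.9 -10.5  17.6] T [-2.66  2.4  -0.04] w 20.3
clk 26.75 pos [564.3 205.7 207.6] z [-0.0021 -0.0031 -1.    ] jaw -141.45 grasp [564.  205.3  52.6] j [ 0.619  0.548 -0.281  0.002 -0.745  0.052] F [-8.6 -9.4 17.1] T [-2.71  2.42 -0.05] w 20.3
```

View pics/w15c.png

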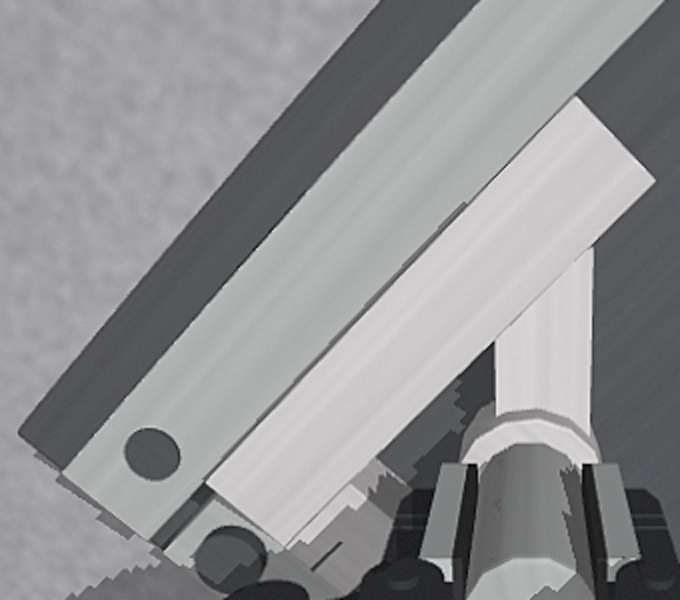

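View pics/t15c.png

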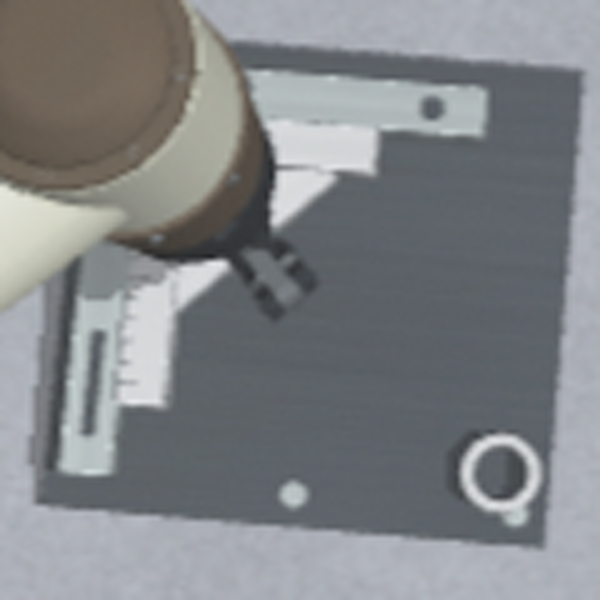

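View pics/s15c.png

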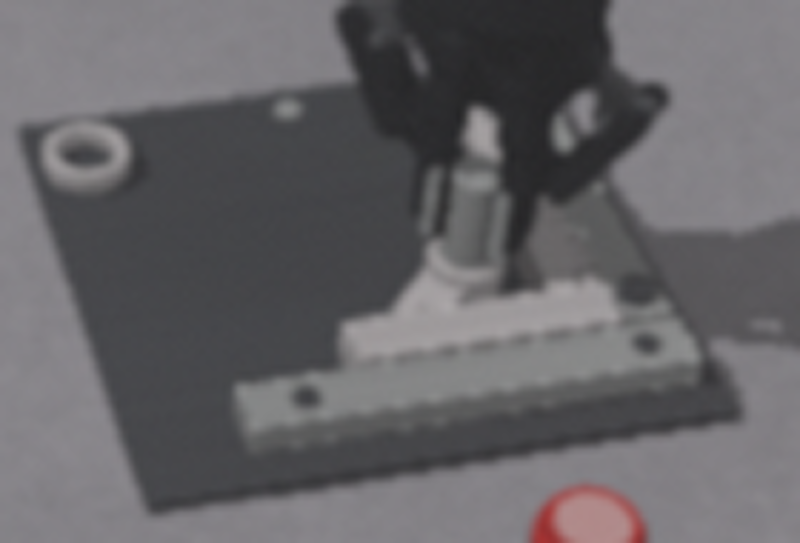

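Holding at about 9 N into each rail, tool tilt 0.2°, grip height back at the flat value. I'll measure squareness with subpixel edge fits.

```bash
cat > edge.py <<'E'
from h import *
import pickle,sys
def edge(im,P,Q,z,win=5,n=60):
    g=cv2.GaussianBlur(cv2.cvtColor(im["pixels"],cv2.COLOR_RGB2GRAY).astype(np.float32),(0,0),.8)
    pts=[]
    pp=proj(im,[[*(np.array(P)+(np.array(Q)-P)*t),z] for t in np.linspace(.04,.96,n)])
    d=pp[-1]-pp[0];nn=np.array([-d[1],d[0]])/np.linalg.norm(d);s=np.arange(-win,win+.01,.1)
    for p in pp:
        xy=p+s[:,None]*nn
        v=cv2.remap(g,xy[:,0].astype(np.float32)[None],xy[:,1].astype(np.float32)[None],cv2.INTER_LINEAR)[0]
        gr=np.abs(np.gradient(v));k=gr.argmax()
        if gr[k]>1.0: pts.append(onz(im,xy[k],z)[:2])
    pts=np.array(pts)
    vx,vy,x,y=cv2.fitLine(pts.astype(np.float32),cv2.DIST_HUBER,0,.01,.001).ravel()
    r=(pts-[x,y])@[-vy,vx]
    return np.array([x,y]),np.degrees(np.arctan2(vy,vx)),len(pts),np.median(abs(r))
F=np.array([535.3,171.0]);th=np.radians(-6.15)
Rm=np.array([[np.cos(th),-np.sin(th)],[np.sin(th),np.cos(th)]])
W=lambda x,y:F+Rm@[x,y]
E
python3 - <<'E'
from edge import *
w=pickle.load(open("w15.pkl","rb"));t=pickle.load(open("t15.pkl","rb"));t0=pickle.load(open("im1.pkl","rb"))["top"]
def show(n,r):
    a=r[1]%180; print(n,"fix-frame ang",round(((a+6.15)+45)%90-45,2),"pt",(Rm.T@(r[0]-F)).round(2),r[2],round(r[3],2))
show("w plate outer x=115",edge(w,W(115,10),W(115,110),8))
show("w rail outer x=99",edge(w,W(99,-10),W(99,105),22))
show("w sq outer x=75",edge(w,W(75,-25),W(75,83),26))
show("w sq inner x=53",edge(w,W(53,-25),W(53,45),26))
show("top loose inner end y=85 (x -95..-65)",edge(t,W(-97,85),W(-67,85),22,3))
show("top loose outer y=109",edge(t,W(-95,109),W(-20,109),22,3))
show("top sq long inner y=63",edge(t,W(-62,63),W(-25,63),26,3))
show("top plate left y=120",edge(t,W(-110,120),W(-30,120),8,3))
show("top plate bottom x=-115",edge(t,W(-115,110),W(-115,-110),8,3))
show("top plate right y=-120",edge(t,W(-110,-120),W(110,-120),8,3))
show("top fixed rail inner x=75",edge(t,W(75,-73),W(75,-30),22,3))
show("top slot",edge(t,W(-78,97-3.5),W(-45,97-3.5),22,2))
E
```

```text
w plate outer x=115 fix-frame ang -0.03 pt [115.83  58.15] 60 0.07
w rail outer x=99 fix-frame ang -0.01 pt [100.   47.5] 60 0.05
w sq outer x=75 fix-frame ang -0.12 pt [75.98 33.01] 60 0.06
w sq inner x=53 fix-frame ang -0.07 pt [54.2 11.7] 53 0.12
top loose inner end y=85 (x -95..-65) fix-frame ang 6.86 pt [-84.11  83.38] 60 0.63
top loose outer y=109 fix-frame ang -0.77 pt [-57.71 108.61] 60 0.46
top sq long inner y=63 fix-frame ang -0.81 pt [-48.45  60.47] 60 0.44
top plate left y=120 fix-frame ang -1.0 pt [-67.67 113.38] 60 0.44
top plate bottom x=-115 fix-frame ang 0.08 pt [-116.08    2.73] 60 0.49
top plate right y=-120 fix-frame ang -0.75 pt [  10.96 -120.78] 60 1.01
top fixed rail inner x=75 fix-frame ang 0.08 pt [ 74.82 -51.48] 60 0.53
top slot fix-frame ang 0.11 pt [-61.7   93.51] 60 0.71
```

The wrist fit shows the short leg flush with the fixed rail: 0.0 mm gap, about 0.1° difference. The top view is too coarse for the loose rail. Plate friction takes up part of the push under 17 N of down force, so I'll repeat the lean-back and press with less down force and slightly more sideways push.

Call:
play_rows([
  [[-0.008, -0.008, -0.005], 0, 1],
  [[-0.01, -0.01, -0.006], 0, 1],
  [[-0.01, -0.01, -0.006], 0, 1],
])

```text
clock: 27.12
position: [562.5, 203.6, 207.6]
ee_rot: [0.901, -0.434, 0.001, -0.0]
contact_force: [0.3, -0.3, 8.2]
gripper_width: 20.4
```

Call:
play_rows([
  [[-0.008, -0.008, -0.005], 0, 1],
  [[-0.01, -0.01, -0.006], 0, 1],
  [[-0.01, -0.01, -0.006], 0, 1],
])

```text
clock: 27.5
position: [561.2, 202.3, 207.8]
ee_rot: [0.901, -0.434, 0.003, -0.003]
contact_force: [0.6, 3.5, 7.5]
gripper_width: 20.6
```

```bash
python3 st.py
```

```text
clk 27.5 pos [561.2 202.3 207.8] z [ 0.009   0.0034 -1.    ] jaw -141.39 grasp [562.6 202.9  52.8] j [ 0.618  0.54  -0.297  0.004 -0.724  0.053] F [0.6 3.5 7.5] T [ 0.92  0.22 -0.1 ] w 20.6
```

Call:
play_rows([
  [[0.005, 0.007, -0.003], 0, 1],
  [[0.01, 0.013, -0.003], 0, 1],
  [[0.015, 0.02, -0.003], 0, 1],
  [[0.017, 0.024, -0.003], 0, 1],
  [[0.017, 0.024, -0.003], 0, 1],
  [[0.017, 0.024, -0.003], 0, 1],
  [[0.017, 0.024, -0.003], 0, 1],
])

```text
clock: 28.38
position: [564.2, 206.1, 207.6]
ee_rot: [0.901, -0.434, 0.001, 0.003]
contact_force: [-8.7, -12.1, 15.5]
gripper_width: 20.3
```

```bash
python3 st.py; python3 - <<'E'
from edge import *
w=arm.get_image("wrist");save(w,"w16.png");t=arm.get_image("top");save(t,"t16.png");s=arm.get_image("scene");save(s,"s16.png")
def show(n,r):
    a=r[1]%180; print(n,"fix-frame ang",round(((a+6.15)+45)%90-45,2),"pt",(Rm.T@(r[0]-F)).round(2),r[2],round(r[3],2))
show("w plate outer x=115",edge(w,W(115,10),W(115,110),8))
show("w rail outer x=99",edge(w,W(99,-10),W(99,105),22))
show("w sq outer x=75",edge(w,W(75,-25),W(75,83),26))
show("w sq end y=-25",edge(w,W(74,-25),W(54,-25),26))
a=t["pixels"][175:305,205:335,::-1];cv2.imwrite("pics/t16c.png",cv2.resize(a,(600,600),interpolation=cv2.INTER_CUBIC))
E
python3 st.py
```

```text
clk 28.375 pos [564.2 206.1 207.6] z [-0.0011 -0.0052 -1.    ] jaw -141.47 grasp [564.  205.3  52.6] j [ 0.62   0.548 -0.283  0.005 -0.744  0.048] F [ -8.7 -12.1  15.5] T [-3.19  2.51  0.  ] w 20.3
w plate outer x=115 fix-frame ang -0.11 pt [115.88  72.17] 60 0.08
w rail outer x=99 fix-frame ang -0.02 pt [100.   47.5] 60 0.06
w sq outer x=75 fix-frame ang -0.14 pt [76.02 34.69] 60 0.06
w sq end y=-25 fix-frame ang -0.07 pt [ 64.39 -24.53] 60 0.04
clk 28.525 pos [564.1 206.1 207.6] z [-0.0011 -0.0052 -1.    ] jaw -141.47 grasp [564.  205.3  52.6] j [ 0.62   0.548 -0.283  0.005 -0.744  0.048] F [ -9.4 -11.9  15.4] T [-3.17  2.56 -0.01] w 20.5
```

View pics/t16c.png

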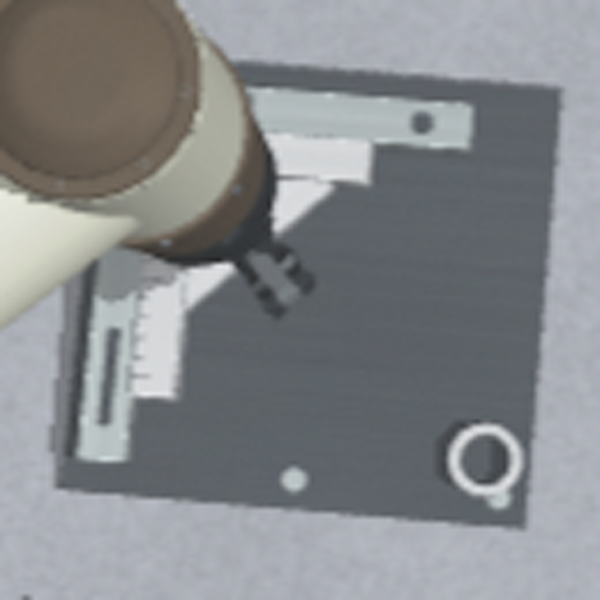

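View pics/s16.png

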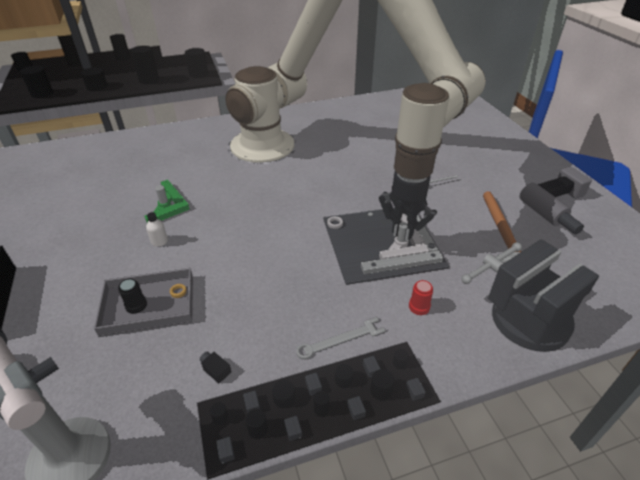

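View pics/w16.png

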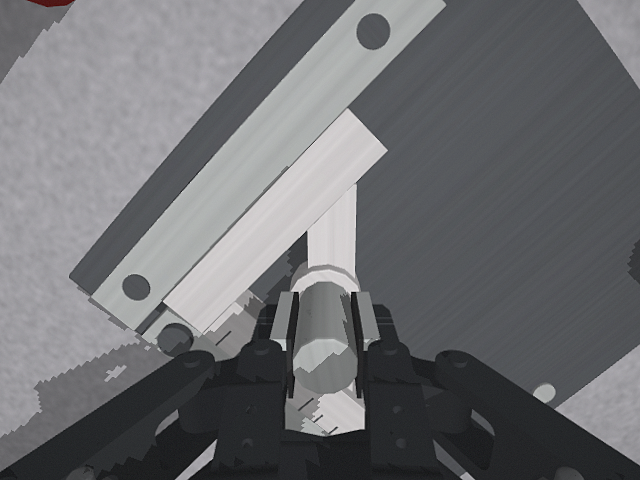

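Checking y-seating through the rail's screw holes, which I can reference to the rail ends in w2.

```bash
python3 - <<'E'
from edge import *
w2=pickle.load(open("w2.pkl","rb"))
b=lambda x,y:(340+(x+.5)/2.4-.5,80+(y+.5)/2.4-.5)
e1=(onz(w2,b(70,460),22)+onz(w2,b(120,496),22))[:2]/2; e2=(onz(w2,b(425,48),22)+onz(w2,b(474,93),22))[:2]/2
u=(e2-e1)/np.linalg.norm(e2-e1);print("rail len",np.linalg.norm(e2-e1))
h=[(onz(w2,b(*p),22)[:2]-e1)@u for p in [(138,430),(412,117)]];print("holes from -y end",h)
w=arm.get_image("wrist")
H=[onz(w,p,22)[:2] for p in [(374,31.5),(136,287)]]
v=(H[1]-H[0])/np.linalg.norm(H[1]-H[0]);print("hole sep",np.linalg.norm(H[1]-H[0]))
r=edge(w,W(74,-25),W(54,-25),26)[0]
print("square end from hole1",(r-H[0])@v,"from hole2",(r-H[1])@v, "expected", 50-h[0], 50-h[1])
E
python3 st.py
```

```text
rail len 182.8032225239273
holes from -y end [np.float64(23.93706246669002), np.float64(164.175761703971)]
hole sep 140.53359905584688
square end from hole1 25.29453777251908 from hole2 -115.23906128332777 expected 26.06293753330998 -114.175761703971
clk 28.575 pos [564.1 206.1 207.5] z [-0.0011 -0.0052 -1.    ] jaw -141.47 grasp [564.  205.3  52.5] j [ 0.62   0.548 -0.283  0.005 -0.744  0.048] F [ -8.9 -11.9  15.8] T [-3.14  2.58 -0.04] w 20.6
```

```bash
python3 - <<'E'
from edge import *
w=arm.get_image("wrist")
def show(n,r):
    a=r[1]%180; print(n,"ang",round(((a+6.15)+45)%90-45,2),"pt",(Rm.T@(r[0]-F)).round(2),r[2],round(r[3],2))
show("rail end y=109",edge(w,W(99,109),W(77,109),22,6))
show("sq end y=-25",edge(w,W(74,-25),W(54,-25),26))
show("plate edge y=120",edge(w,W(114,120),W(104,120),8,6))
show("plate edge x=-?",edge(w,W(115,20),W(115,110),8,6))
a=w["pixels"][230:360,60:230,::-1];a=cv2.resize(a,(785,600),interpolation=cv2.INTER_CUBIC)
for y,z,x0,x1,c in [(109,22,76,100,(0,0,255)),(85,26,54,76,(0,255,0)),(85,22,40,75,(255,0,0))]:
    p=(proj(w,[[*W(x0,y),z],[*W(x1,y),z]])-[60,230])*4.617
    cv2.line(a,*[tuple(int(v) for v in q) for q in p],c,1)
cv2.imwrite("pics/w17c.png",a)
w2=pickle.load(open("w2.pkl","rb"))
show("w2 rail end y=109",edge(w2,W(99,109),W(77,109),22,4))
show("w2 rail end y=-75",edge(w2,W(99,-75),W(76,-75),22,4))
show("w2 plate y=-120",edge(w2,W(115,-120),W(-60,-120),8,5))
E
```

```text
rail end y=109 ang 0.25 pt [ 88.13 109.07] 60 0.07
sq end y=-25 ang -0.09 pt [ 64.04 -24.53] 60 0.04
plate edge y=120 ang -13.19 pt [109.59 120.37] 60 0.39
plate edge x=-? ang -0.17 pt [115.86  63.9 ] 60 0.07
w2 rail end y=109 ang -0.18 pt [ 88.06 109.48] 60 0.09
w2 rail end y=-75 ang 0.22 pt [ 87.43 -74.24] 60 0.17
w2 plate y=-120 ang -0.0 pt [  27.41 -118.59] 60 0.17
```

View pics/w17c.png

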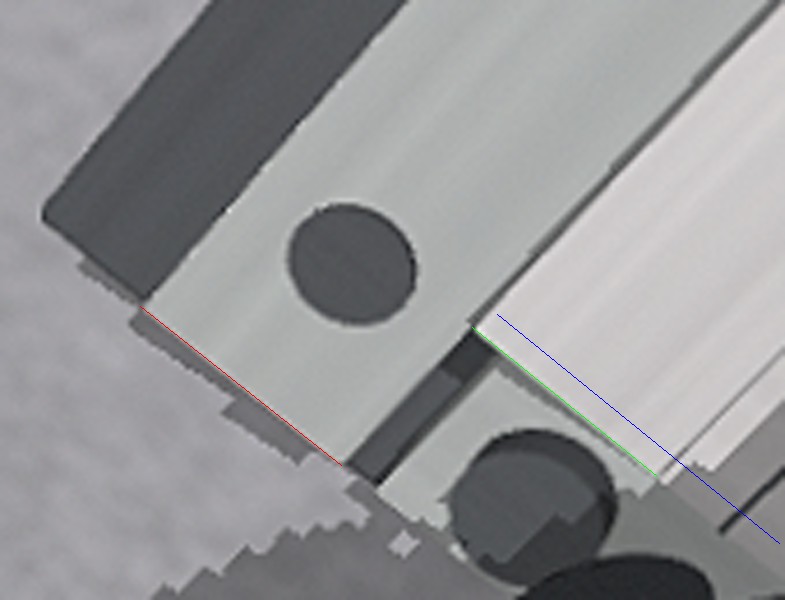

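```bash
python3 - <<'E'
from edge import *
w=arm.get_image("wrist")
def show(n,r):
    a=r[1]%180; print(n,"ang",round(((a+6.15)+45)%90-45,2),"pt",(Rm.T@(r[0]-F)).round(2),r[2],round(r[3],2))
for win in (2.5,3.5):
  show("loose +x end x=71(+1)",edge(w,W(72,88.5),W(72,107.5),22,win))
  show("loose outer y=109",edge(w,W(71,109),W(64,109),22,win))
  show("fixed inner x=76, y 87..108",edge(w,W(76,87),W(76,108),22,2))
a=w["pixels"][290:350,120:200,::-1];cv2.imwrite("pics/w18c.png",cv2.resize(a,(800,600),interpolation=cv2.INTER_CUBIC))
E
python3 st.py
```

```text
loose +x end x=71(+1) ang -0.46 pt [ 72.23 100.29] 60 0.06
loose outer y=109 ang 14.97 pt [ 67.46 108.49] 57 0.21
fixed inner x=76, y 87..108 ang -0.08 pt [76.3  94.69] 60 0.05
loose +x end x=71(+1) ang -0.46 pt [ 72.23 100.29] 60 0.06
loose outer y=109 ang 13.54 pt [ 68.12 108.74] 58 0.23
fixed inner x=76, y 87..108 ang -0.08 pt [76.3  94.69] 60 0.05
clk 28.675 pos [564.1 206.1 207.6] z [-0.0011 -0.0052 -1.    ] jaw -141.47 grasp [564.  205.3  52.6] j [ 0.62   0.548 -0.283  0.005 -0.744  0.048] F [ -7.9 -12.2  15.6] T [-3.18  2.52 -0.01] w 20.8
```

View pics/w18c.png

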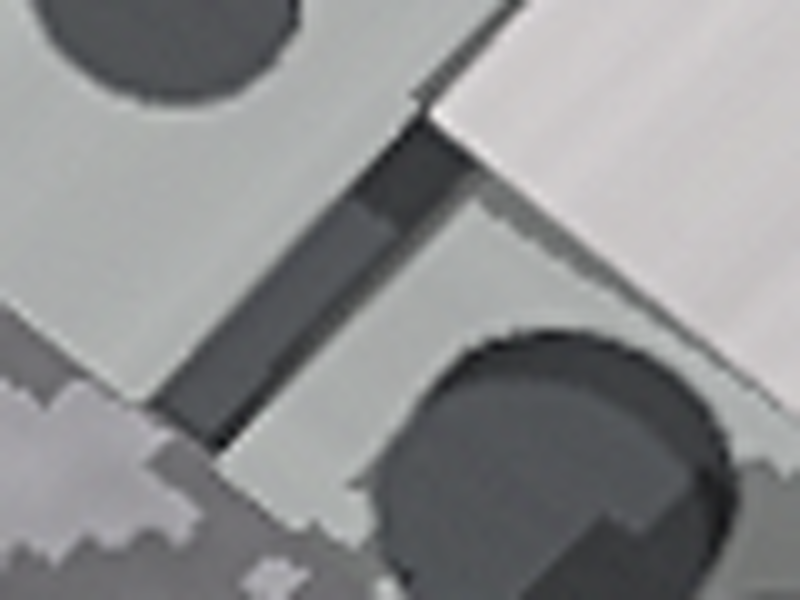

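Square end to rail end measures 133.6 mm against 134 expected, so the square is seated in y. The loose rail's short end edge fits about 0.35° past square, which suggests the first push over-rotated it a touch. A firmer press along y will bring it back through the heel-side contact. I'll lean back more in y, then press.

Call:
play_rows([
  [[-0.008, -0.01, -0.004], 0, 1],
  [[-0.01, -0.015, -0.005], 0, 1],
  [[-0.01, -0.015, -0.005], 0, 1],
])

```text
clock: 29.05
position: [562.1, 202.6, 207.6]
ee_rot: [0.901, -0.434, 0.002, 0.001]
contact_force: [-0.3, 1.6, 7.5]
gripper_width: 20.5
```

Call:
play_rows([
  [[-0.006, -0.01, -0.004], 0, 1],
  [[-0.008, -0.015, -0.005], 0, 1],
  [[-0.008, -0.015, -0.005], 0, 1],
])

```text
clock: 29.42
position: [561.0, 199.7, 207.8]
ee_rot: [0.901, -0.434, 0.004, -0.002]
contact_force: [-0.1, 3.2, 6.8]
gripper_width: 20.7
```

```bash
python3 st.py
```

```text
clk 29.425 pos [561.  199.7 207.8] z [ 8.2e-03  9.0e-04 -1.0e+00] jaw -141.42 grasp [562.3 199.8  52.8] j [ 0.614  0.539 -0.3    0.006 -0.724  0.054] F [-0.1  3.2  6.8] T [ 0.79  0.33 -0.05] w 20.7
```

Call:
play_rows([
  [[0.006, 0.008, -0.003], 0, 1],
  [[0.012, 0.016, -0.003], 0, 1],
  [[0.018, 0.024, -0.003], 0, 1],
  [[0.018, 0.034, -0.003], 0, 1],
  [[0.018, 0.042, -0.002], 0, 1],
  [[0.018, 0.042, -0.002], 0, 1],
  [[0.018, 0.042, -0.002], 0, 1],
])

```text
clock: 30.3
position: [564.3, 207.4, 207.8]
ee_rot: [0.9, -0.435, 0.001, 0.005]
contact_force: [-7.3, -17.9, 17.2]
gripper_width: 20.5
```

```bash
cat > chk.py <<'E'
from edge import *
w=arm.get_image("wrist")
def show(n,r):
    a=r[1]%180; print(n,"ang",round(((a+6.15)+45)%90-45,2),"pt",(Rm.T@(r[0]-F)).round(2),r[2],round(r[3],2))
show("loose +x end",edge(w,W(72,88.5),W(72,107.5),22,2.5))
show("fixed inner short",edge(w,W(76,87),W(76,108),22,2))
show("rail outer",edge(w,W(99,-10),W(99,105),22))
show("sq outer",edge(w,W(76,-25),W(76,83),26))
show("rail end y=109",edge(w,W(99,109),W(77,109),22,6))
show("sq end y=-25",edge(w,W(74,-25),W(54,-25),26))
E
python3 st.py; python3 chk.py
```

```text
clk 30.3 pos [564.3 207.4 207.8] z [-0.0034 -0.0102 -0.9999] jaw -141.56 grasp [563.7 205.8  52.8] j [ 0.623  0.549 -0.281  0.009 -0.749  0.041] F [ -7.3 -17.9  17.2] T [-4.69  2.11 -0.07] w 20.5
loose +x end ang -0.37 pt [72.25 97.97] 60 0.06
fixed inner short ang -0.26 pt [76.3  98.59] 60 0.06
rail outer ang -0.01 pt [100.02  53.59] 60 0.08
sq outer ang -0.35 pt [75.72 24.62] 60 0.07
rail end y=109 ang -0.01 pt [ 87.17 109.08] 60 0.07
sq end y=-25 ang -0.37 pt [ 62.67 -24.49] 60 0.04
```

With y dominant, the square and loose rail both yaw to -0.36°: the push at the grip acts off the pivot line. So x must be pressed at least as hard as y, with a small counter-turn. Leaning back evenly again.

Call:
play_rows([
  [[-0.006, -0.01, -0.006], 0, 1],
  [[-0.009, -0.016, -0.009], 0, 1],
  [[-0.009, -0.016, -0.009], 0, 1],
])

```text
clock: 30.72
position: [563.0, 203.7, 207.6]
ee_rot: [0.901, -0.435, 0.003, 0.003]
contact_force: [-0.9, -0.1, 10.4]
gripper_width: 20.7
```

Call:
play_rows([
  [[-0.006, -0.01, -0.008], 0, 1],
  [[-0.008, -0.013, -0.011], 0, 1],
  [[-0.008, -0.013, -0.011], 0, 1],
])

```text
clock: 31.1
position: [562.0, 202.1, 207.6]
ee_rot: [0.901, -0.434, 0.005, -0.001]
contact_force: [-1.8, 4.3, 14.6]
gripper_width: 20.2
```

```bash
python3 st.py
```

```text
clk 31.1 pos [562.  202.1 207.6] z [ 0.0094 -0.002  -1.    ] jaw -141.44 grasp [563.5 201.8  52.6] j [ 0.618  0.542 -0.297  0.011 -0.725  0.047] F [-1.8  4.3 14.6] T [ 1.45  1.42 -0.07] w 20.2
```

Call:
play_rows([
  [[-0.002, -0.008, -0.01], 0, 1],
  [[-0.002, -0.014, -0.014], 0, 1],
  [[-0.002, -0.014, -0.014], 0, 1],
])

```text
clock: 31.48
position: [561.5, 201.2, 207.6]
ee_rot: [0.901, -0.433, 0.005, -0.004]
contact_force: [-10.8, 9.7, 22.1]
gripper_width: 20.0
```

```bash
python3 st.py
```

```text
clk 31.475 pos [561.5 201.2 207.6] z [ 0.0133  0.0028 -0.9999] jaw -141.36 grasp [563.5 201.6  52.6] j [ 0.617  0.54  -0.3    0.008 -0.718  0.052] F [-10.8   9.7  22.1] T [ 2.77  4.1  -0.1 ] w 20.0
```

Call:
play_rows([
  [[0.01, 0.005, -0.003], 0.013, 1],
  [[0.021, 0.01, -0.003], 0.013, 1],
  [[0.021, 0.016, -0.003], 0.013, 1],
  [[0.021, 0.022, -0.003], 0.013, 1],
  [[0.021, 0.028, -0.003], 0.013, 1],
  [[0.021, 0.028, -0.002], 0.013, 1],
  [[0.021, 0.028, -0.002], 0.013, 1],
  [[0.021, 0.028, -0.002], 0.013, 1],
])

```text
clock: 32.48
position: [564.2, 206.3, 207.6]
ee_rot: [0.902, -0.431, 0.001, 0.003]
contact_force: [-13.9, -10.1, 19.2]
gripper_width: 20.6
```

```bash
python3 st.py; python3 chk.py;python3 chk.py
```

```text
clk 32.475 pos [564.2 206.3 207.6] z [-8.0e-04 -6.5e-03 -1.0e+00] jaw -141.13 grasp [564.  205.2  52.6] j [ 0.621  0.548 -0.283  0.007 -0.744  0.052] F [-13.9 -10.1  19.2] T [-2.53  4.21 -0.17] w 20.6
loose +x end ang 0.2 pt [72.24 97.86] 60 0.06
fixed inner short ang -0.53 pt [76.32 97.47] 60 0.05
rail outer ang -0.02 pt [100.02  61.47] 60 0.08
sq outer ang -0.14 pt [76.02 29.  ] 60 0.05
rail end y=109 ang 0.11 pt [ 88.   109.04] 60 0.07
sq end y=-25 ang -0.34 pt [ 65.32 -24.58] 60 0.03
loose +x end ang -0.25 pt [72.23 97.98] 60 0.07
fixed inner short ang -0.53 pt [76.32 97.47] 60 0.05
rail outer ang -0.02 pt [100.   47.5] 60 0.07
sq outer ang -0.14 pt [76.02 29.  ] 60 0.05
rail end y=109 ang 0.11 pt [ 88.   109.04] 60 0.07
sq end y=-25 ang -0.27 pt [ 64.51 -24.57] 60 0.04
```

Short-edge fits scatter by about ±0.3°, so these readings are within noise. The square is flush (gap 0.0 mm). Rail friction eats into the y push, so I'll do one more, firmer cycle with less down force and balanced x and y.

Call:
play_rows([
  [[-0.008, -0.01, -0.006], 0, 1],
  [[-0.01, -0.016, -0.012], 0, 1],
  [[-0.01, -0.016, -0.012], 0, 1],
])

```text
clock: 32.95
position: [562.3, 203.1, 207.5]
ee_rot: [0.902, -0.431, 0.003, 0.0]
contact_force: [-4.3, 2.3, 16.7]
gripper_width: 20.6
```

Call:
play_rows([
  [[-0.006, -0.008, -0.01], 0, 1],
  [[-0.008, -0.015, -0.015], 0, 1],
  [[-0.008, -0.015, -0.015], 0, 1],
])

```text
clock: 33.33
position: [561.2, 201.5, 207.7]
ee_rot: [0.903, -0.43, 0.005, -0.004]
contact_force: [-5.9, 6.6, 21.0]
gripper_width: 21.0
```

Call:
play_rows([
  [[-0.003, -0.008, -0.01], 0, 1],
  [[-0.003, -0.018, -0.016], 0, 1],
  [[-0.003, -0.018, -0.016], 0, 1],
])

```text
clock: 33.7
position: [561.0, 199.2, 207.3]
ee_rot: [0.903, -0.43, 0.007, -0.007]
contact_force: [-9.2, 9.2, 22.0]
gripper_width: 20.5
```

```bash
python3 st.py
```

```text
clk 33.7 pos [561.  199.2 207.3] z [ 0.0183  0.0076 -0.9998] jaw -140.89 grasp [563.8 200.4  52.3] j [ 0.614  0.538 -0.305  0.007 -0.709  0.064] F [-9.2  9.2 22. ] T [ 2.04  3.06 -0.4 ] w 20.5
```

Call:
play_rows([
  [[0.01, 0.012, 0], 0.01, 1],
  [[0.014, 0.022, 0], 0.01, 1],
  [[0.018, 0.028, 0], 0.01, 1],
  [[0.022, 0.032, 0], 0.01, 1],
  [[0.024, 0.036, 0], 0.01, 1],
  [[0.025, 0.04, 0], 0.01, 1],
  [[0.025, 0.042, 0], 0.01, 1],
  [[0.025, 0.042, 0], 0.01, 1],
  [[0.025, 0.042, 0], 0.01, 1],
])

```text
clock: 34.83
position: [564.4, 205.9, 207.3]
ee_rot: [0.903, -0.43, 0.001, 0.003]
contact_force: [-14.7, -18.6, 20.4]
gripper_width: 20.6
```

```bash
python3 st.py; for i in 1 2 3; do python3 chk.py | head -4; done; python3 - <<'E'
from h import *
im=arm.get_image("top");a=im["pixels"][175:305,205:335,::-1];cv2.imwrite("pics/t19c.png",cv2.resize(a,(600,600),interpolation=cv2.INTER_CUBIC))
save(arm.get_image("scene"),"s19.png")
E
python3 st.py
```

```text
clk 34.825 pos [564.4 205.9 207.3] z [ 3.0e-04 -6.2e-03 -1.0e+00] jaw -140.88 grasp [564.5 204.9  52.3] j [ 0.62   0.548 -0.284  0.008 -0.742  0.057] F [-14.7 -18.6  20.4] T [-5.12  3.42 -0.5 ] w 20.6
loose +x end ang -0.29 pt [72.2  97.74] 60 0.06
fixed inner short ang -0.47 pt [76.34 98.25] 60 0.06
rail outer ang -0.06 pt [100.01  53.59] 60 0.06
sq outer ang -0.13 pt [76.01 26.98] 60 0.06
loose +x end ang -0.29 pt [72.2  97.74] 60 0.05
fixed inner short ang -0.47 pt [76.33 97.08] 60 0.06
rail outer ang -0.04 pt [100.   47.5] 60 0.06
sq outer ang -0.12 pt [76.02 26.98] 60 0.06
loose +x end ang -0.52 pt [72.18 96.09] 60 0.06
fixed inner short ang -0.47 pt [76.34 98.25] 60 0.06
rail outer ang -0.04 pt [100.   47.5] 60 0.06
sq outer ang -0.13 pt [76.01 26.98] 60 0.06
clk 35.075 pos [564.4 205.9 207.3] z [ 3.0e-04 -6.2e-03 -1.0e+00] jaw -140.87 grasp [564.5 205.   52.3] j [ 0.62   0.549 -0.284  0.008 -0.742  0.057] F [-14.  -18.6  21. ] T [-5.08  3.43 -0.5 ] w 20.8
```

View pics/t19c.png

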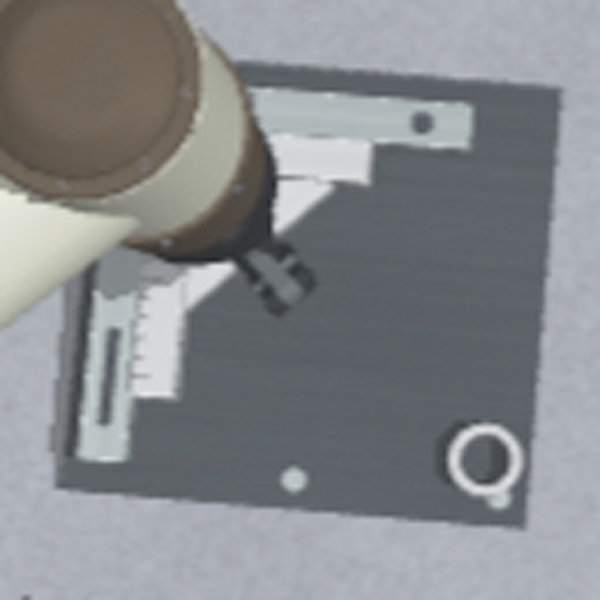

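View pics/s19.png

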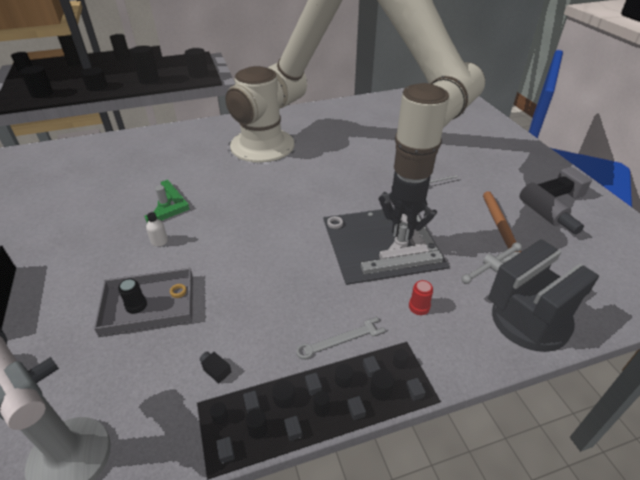

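Pressing about 14 N into the fixed rail and 19 N into the loose rail. The square is flush and flat, and on the same short-edge measure the loose rail's end is parallel to the fixed rail within noise. Handing in.

```bash
python3 -c "
from bench import arm
print(arm.job_done())"; python3 st.py
```

```text
the job is handed in; nothing more can be done
None
the job is handed in; nothing more can be done
```

The barrel stands upright in the tray, and the square sits in the fixture corner, still gripped and pressed against both rails. I handed in at about 35 s. How exactly square the loose rail is I could only check roughly.

**What I did**
- **Barrel:** I took the black eyepiece barrel out of the fixture and stood it in the tray, clear of the brass ring.
- **Square:** I picked up the aluminium square by its round grip, laid it on the plate and pressed it into the corner, which pushed the loose rail out.

**Last checks**
- **Forces:** about 14 N towards the fixed rail, 19 N towards the loose rail and 20 N down, measured at the wrist, so friction takes part of each push.
- **Fixed rail:** the short leg has no measurable gap and is within about 0.1° of the rail.
- **Seating along y:** the square's end was 133.6 mm from the rail's end (134 expected), measured two presses before the last.
- **Flatness:** the tool is tilted 0.35° and its height matches the square lying flat.
- **Loose rail:** in the wrist view its short end edge is parallel to the fixed rail within about ±0.3°. The top view is too coarse to confirm that better.
- **Other things:** in the last pictures the bystanders in view are where they were.

**What went wrong on the way**
- The first barrel grasp ran the last joint to its range limit and left the tool tilted. I regrasped the barrel and later removed the tilt.
- Two of the corner presses were uneven: one tipped the square about 1.5°, one turned it about 0.3°. I eased off and pressed again each time.

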